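Lock a handle blank into the tilted shaping holder

TASK

Take the handle blank (the tall one with the rounded nose and a square tenon at the other end) out of the pigeon-hole rack and slide it, nose first, fully home into the tilted tube of the holder, so that only its tenon sticks out through the collar. The lock collar stands half closed: swing its lever down sideways first so that the blank can pass, and at the end bring the lever up to the locked mark, in line with the fin on top of the tube. Leave the other two pieces of wood, the tin and the glue bottle where they are.

Things in the scene. Friction and masses are not known exactly. Their poses are not given: they have to be found in the camera images.
- blank_center (a point): Handle blank, pale wood, loose, about 130 g, 175 mm long; point half-way along, at half height. x along it to the nose, z up. Body from x = -12.5 mm (shoulder) to +87.5 mm, 28 mm wide (y), 50 mm tall (z), standing on its narrow edge; last 14 mm of the nose half-round in plan. Tenon: square stick 22 x 22 x 75 mm on the same axis, x = -12.5 to -87.5 mm.
- blank_tang (a point): Point on the axis of the blank's tenon 48 mm behind the shoulder, 60.5 mm behind blank_center, same axes; a good place to hold while sliding the blank into the tube. At the start the tenon is hidden under the rack's roof and the body sticks out; drawn out, the blank stands steadily on the table on its narrow edge.
- rack: Plywood pigeon-hole rack, fixed, 194 mm wide (y), 88 mm deep, 70 mm tall, no floor: three holes at y = -62, 0, 62 mm, each 54 wide, 62 high, 80 mm deep. Origin on the table under the middle of the open face; x points out of the holes, the way to draw pieces out. One piece of wood lies along x in each hole, which in which varies, standing about 100 mm out.
- bar_center (a point): Plain square bar of the same wood in the rack, loose, 175 x 34 x 34 mm; point at its centre, x along it. Leave alone.
- slat_center (a point): Flat slat of the same wood in the rack, loose, 175 x 42 mm, 14 mm thick; point at its centre, x along it. Leave alone.
- tin: Closed round metal tin standing on the table, loose, 86 mm diameter, 70 mm tall, origin under its centre. Leave alone.
- glue: Yellow glue bottle standing on the table, loose, 56 mm diameter, 160 mm tall, origin under its centre. Leave alone.
- tube: Square aluminium tube of the holder, fixed, sloping 0.35 rad down from its mouth. Origin on its axis at the mouth, 140 mm above the table; x along the axis, in and down; y level; z up, square to the axis. Bore 33 mm wide (y), 54 tall (z), outside 43 x 64 mm, stop at x = 108 mm. Blank fully home: shoulder at x = 8 mm, blank_center at x = 20.5 mm, y = z = 0; tenon stands out.
- stand: Steel stand under the tube, fixed; origin on the table under the tube's mouth, x level in the direction of the tube, z up. Base plate 110 mm wide (y), 12 mm thick, from x = -5 to 155 mm.
- mark (a point): Top of the locked mark: a fin 7 mm thick, 16 mm long on top of the tube at the mouth, 50 mm from the tube's axis, at tube x = 12 mm. The lever stands in line with it when locked.
- collar (a joint): Angle of the lock collar, a 92 mm steel disc 12 mm thick turning about the tube's axis in front of the mouth (tube x = -12 to 0), with a 36 x 58 mm slot. 0 (stop): open, lever level on the tube's -y side, slot upright in line with the bore. Grows as the lever rises. 1.571: locked, lever at tube +z, slot crosswise, trapping the shoulder. Turns on past the mark to a stop at 1.95. Stiff: stays where left.
- knob_center (a point): Centre of the black barrel knob, 28 mm diameter, 24 mm long along the tube's x, on the end of the collar's lever: at (-6, -82 cos(angle), 82 sin(angle)) mm in the tube's frame. Can be pinched by its flat ends from above and led round while it pivots between the pads; takes about 3 N. The lever is 10 mm thick along the tube's x, 12 mm wide.
Things that resemble listed ones, but are neither listed nor needed, are in the scene too. Leave any turquoise look-alike of the part that bears blank_center alone. Of the things that look like the stand, the larger one is meant.

How it is judged:
By the outcome, as a careful person would: the job done as asked, in the order asked, and still so for the second after the job is handed in, with the robot touching nothing.
It also fails if it takes over 69 s, if anything falls off the work surface, if the arm or the gripper's body presses on something with over 40 N, if the wrist force passes 120 N, or if a joint passes its speed limit or range.

ROBOT

A 6-joint arm with a two-finger parallel gripper is mounted at the origin on the work surface. World frame = base frame: x ahead of the robot, y to its left, z up, the work surface at z = 0. Lengths are in m, angles in rad, forces in N, time in s.
With the tool pointing down it reaches from about 0.4 to 0.825 m from the base axis. Payload 7 kg.
Tool frame: the origin (TCP) lies midway between the tips of the shut fingers; the grasp point (between the pads) lies hold_point_z behind it (hold_point_z is the distance from the TCP to the grasp point, in m); z points along the fingers, y is the line along which they close (so a half turn about z gives the same grasp; the last joint's range is limited). The gripper opens to 88 mm and grips with 3 to 60 N. Pads are 19 mm wide; open, the fingers measure 130 mm over their backs; the gripper's body (78 mm by 193 mm) begins 47 mm behind the grasp point.
Start: joints at [-0.979, 0.359, 0.012, 0, -1.224, -0.288], TCP at [0.202, -0.644, 0.227] pointing down, gripper open.
Joint ranges: [-3.07, 3.07], [-1.43, 2.12], [-1.02, 1.25], [-3.03, 1.67], [-3.05, -0], [-3.03, 3.03]. Speed limits (rad/s): [2.39, 2.39, 3.01, 3.14, 3.14, 3.14].

INTERFACE

Orientations are given as [roll, pitch, yaw] about the fixed x, y, z axes, in that order (R = Rz(yaw) Ry(pitch) Rx(roll)).
In Python, from station import * gives the robot as it stands.
- The arm moves only by the tool apply_moves, never from a script. Its argument "steps" is a list of rows, each an object with "translation": the shift along the world's x, y, z scaled (see below), a list of three; "rotation": the turn, a rotation vector about the world's x, y, z scaled (see below), a list of three. A call has exactly 10 rows; each row is the pose to reach, as a shift and turn from the pose commanded when the call began; what a row does not reach only later rows make up. The controller multiplies each number of a shift by 250 mm and each number of a turn by 30 degrees. A row lasts 1/12 s, in which the tool goes at most 41.7 mm and 7.16 degrees, less where a joint would pass 70% of its speed; a pose out of reach is approached as far as the arm can. A call with a number of a shift or a turn outside -1 to 1 is refused whole. A call with a gripper value outside its range is refused whole. "jaw" is the closure, from -1 (fully open) to 1 (shut), so that 0 is half open, set as the call begins (left out, the last holds). The fingers move at their own pace and stop on an object; "newtons" is the grip in N (left out, the last holds). Time passes only in rows, so rows that repeat a pose let the fingers close, or fill a call up. It gives the time, the measured TCP pose, the force, the opening and the grip force at its end, in the units of the state.
- get_state(): the state, without advancing time (a new reading comes with each control period).
- grab_frame(name): name is "side" or "top"; returns the picture (384x512x3 uint8, blue, green, red); there is no depth.
- camera_model(name): a dict with "fx", "fy", "cx", "cy" (pixels), "xyz" and "rotation" of the camera in the world. Camera axes: x right, y down, z forward; pixel columns grow to the right and rows downward; lengths in m; the calibration is good to about 2 mm. A picture is of the moment at which its call begins. camera_model takes no time and is no camera call.
- job_done(): hands the job in; it is judged then, once.
The state is a dict: "t": time; "q": joint angles; "qd": joint speeds; "joint_efforts": joint torques, N m; "eef_pos": TCP position; "ee_rot": TCP orientation; "force": force on the tool from outside, world axes, zero at the start; "moment": the same for the moment, N m; "width": finger opening in m; "gripper_force": force on a finger pad.
Only numpy, scipy, OpenCV 4.12 (cv2) and the standard library are available. Lean on these libraries where they do the work, as an engineer would, in place of code of your own. Each camera call takes 0.05 s, during which the arm holds its last target. There are 200 camera calls.

## Working session

There is one attempt and no reset: what is moved stays moved. The work goes in short steps, Python scripts to look and compute and a tool call to move; the robot and the scene stay as the last step left them, time stands still between calls to the robot, and variables do not carry over. Pictures are saved under pics/ and viewed, at most 13 in all, crops included, and the job is handed in when it is done.

Besides the shell and the picture viewer there is one more tool, called by a JSON object that holds its "api" and its "payload". apply_moves: Moves the arm, as the interface text tells. Shifts and turns lie within -1 to 1; 1 stands for 250 mm of shift or 30 degrees of turn. Its arguments: {"type":"object","properties":{"steps":{"type":"array"},"jaw":{"type":"number"},"newtons":{"type":"number"}},"required":["steps"]}

```bash
ls; mkdir -p pics; python3 - <<'E'
from station import *
import cv2,numpy as np
s=get_state();print({k:np.round(v,3) for k,v in s.items()})
for n in("side","top"):
    f=grab_frame(n);cv2.imwrite(f"pics/{n}0_raw.png",f);cv2.imwrite(f"pics/{n}0.png",cv2.resize(f,(768,576),interpolation=cv2.INTER_CUBIC))
    print({k:np.round(v,4).tolist() for k,v in camera_model(n).items()})
try: print(hold_point_z)
except Exception as e: print(e)
import station;print([x for x in dir(station) if x[0]!='_'])
E
```

```text
pics
{'t': np.float64(0.0), 'q': array([-0.979,  0.359,  0.011, -0.   , -1.224, -0.288]), 'qd': array([ 0.   ,  0.001,  0.   ,  0.   ,  0.001, -0.001]), 'joint_efforts': array([-1.0000e-03, -5.8271e+01,  2.9306e+01,  6.9970e+00,  7.0000e-03,
       -0.0000e+00]), 'eef_pos': array([ 0.202, -0.644,  0.226]), 'ee_rot': array([ 3.14 , -0.   , -2.838]), 'force': array([ 0.348,  0.072, -0.145]), 'moment': array([-0.019, -0.057,  0.036]), 'gripper_force': np.float64(0.0), 'width': np.float64(0.088)}
{'fx': 367.2786, 'fy': 367.2786, 'cx': 255.5527, 'cy': 193.7602, 'xyz': [0.445, 0.4348, 0.7518], 'rotation': [-2.4139, 0.0078, -3.0537]}
{'fx': 366.7355, 'fy': 366.7355, 'cx': 247.6068, 'cy': 187.7917, 'xyz': [0.3277, -0.1374, 0.8992], 'rotation': [-2.9132, 0.0072, -1.5839]}
0.0188
['Unreachable', 'camera_model', 'get_state', 'grab_frame', 'hold_point_z', 'job_done']
```

View pics/side0.png

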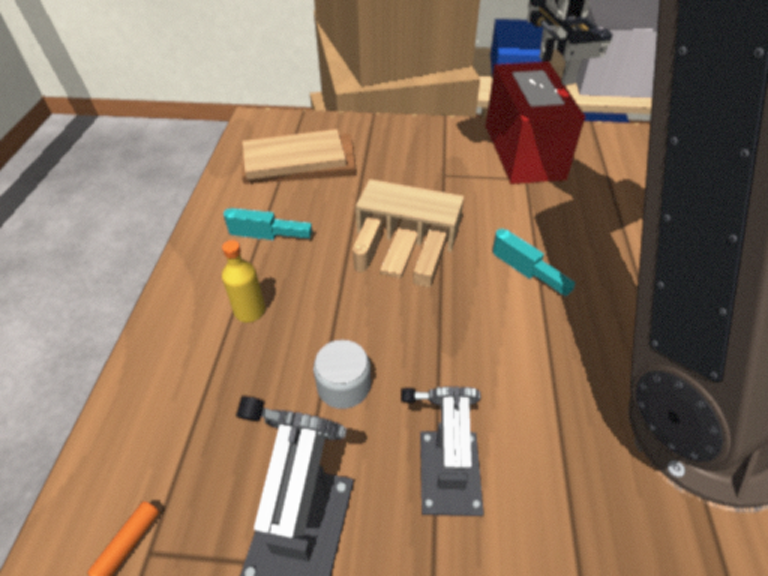

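View pics/top0.png

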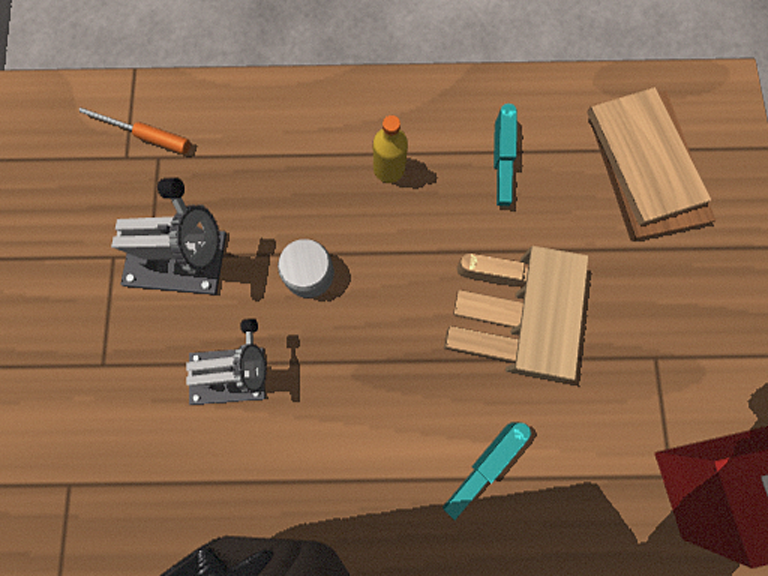

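The side view shows the large holder at (300,480), with its knob at (250,408). In the top view its knob is at (171,187) and its disc at (200,237). The blank is the rounded piece at (460–525,266) in the hole nearest the bottle. Next I'll enlarge the important areas so I can measure them.

```bash
cat > h.py <<'E'
from station import *
import cv2,numpy as np
from scipy.spatial.transform import Rotation as R
def cam(n):
    c=camera_model(n);r=np.asarray(c["rotation"],float)
    return c,(r if r.shape==(3,3) else R.from_euler('xyz',r).as_matrix()),np.array(c["xyz"])
def ray(n,p):
    c,M,o=cam(n);return o,M@np.array([(p[0]-c["cx"])/c["fx"],(p[1]-c["cy"])/c["fy"],1])
def onz(n,p,z):
    o,d=ray(n,p);return o+d*(z-o[2])/d[2]
def proj(n,X):
    c,M,o=cam(n);v=M.T@(np.array(X)-o);return np.array([c["fx"]*v[0]/v[2]+c["cx"],c["fy"]*v[1]/v[2]+c["cy"]])
def tri(pa,pb):
    (o1,d1),(o2,d2)=ray("side",pa),ray("top",pb)
    s=np.linalg.lstsq(np.c_[d1,-d2],o2-o1,rcond=None)[0]
    a,b=o1+s[0]*d1,o2+s[1]*d2;return (a+b)/2,np.linalg.norm(a-b)
def R_(v): return np.round(v,4).tolist()
E
python3 - <<'E'
from h import *
top=cv2.imread("pics/top0_raw.png");side=cv2.imread("pics/side0_raw.png")
# base sanity: project tcp
print(proj("top",[.5,0,0]))
a=cv2.resize(top[155:265,290:400],None,fx=5,fy=5,interpolation=cv2.INTER_CUBIC)
cv2.imwrite("pics/c1.png",a)
b=cv2.resize(top[110:200,70:170],None,fx=4,fy=4,interpolation=cv2.INTER_CUBIC)
c=cv2.resize(side[250:384,150:250],None,fx=4,fy=4,interpolation=cv2.INTER_CUBIC)
h=max(b.shape[0],c.shape[0]);o=np.zeros((h,800,3),np.uint8);o[:b.shape[0],:400]=b;o[:c.shape[0],400:]=c
cv2.imwrite("pics/c2.png",o)
# knobs
for n,im,box in(("top",top,(100,110,125,135)),("side",side,(155,258,178,285))):
    x0,y0,x1,y1=box;m=(im[y0:y1,x0:x1].max(2)<50);ys,xs=np.nonzero(m);print(n,len(xs),xs.mean()+x0,ys.mean()+y0,xs.min()+x0,xs.max()+x0,ys.min()+y0,ys.max()+y0)
E
```

```text
[194.24412726 202.91572428]
top 202 113.68316831683168 125.05445544554456 105 122 119 131
side 128 167.3203125 272.7734375 159 174 265 279
```

View pics/c1.png

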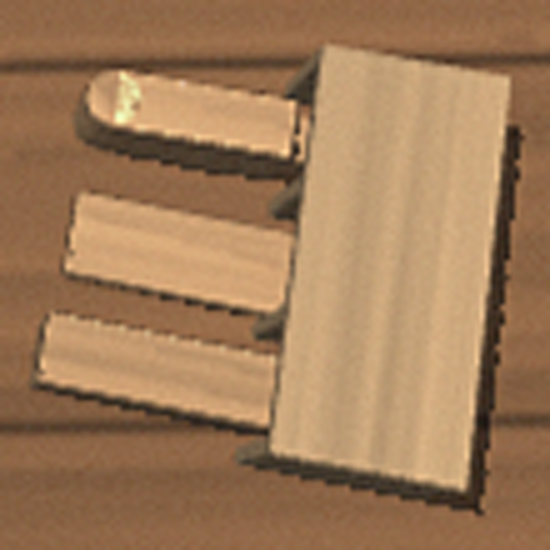

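View pics/c2.png

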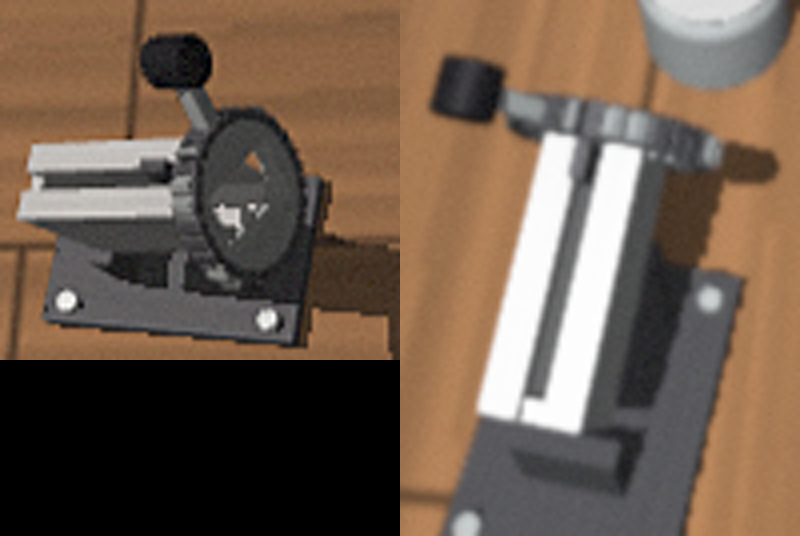

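The crops show the blank's top face with its shoulder at crop (298,98)–(293,158) and nose at (88,97). The holder's disc face is centred at crop (250,190), with base bolts at (65,300) and (267,318). Next I'll work out their positions.

```bash
python3 - <<'E'
from h import *
c1=lambda u,v:((u+.5)/5-.5+290,(v+.5)/5-.5+155)
ct=lambda u,v:((u+.5)/4-.5+70,(v+.5)/4-.5+110)
cs=lambda u,v:((u-400+.5)/4-.5+150,(v+.5)/4-.5+250)
T=lambda p,z:onz("top",p,z)
P={k:T(c1(*p),z) for k,(p,z) in dict(roof_fu=((323,46),.07),roof_fl=((270,457),.07),roof_bu=((511,77),.07),roof_bl=((472,493),.07),
 nose=((87,97),.05),ue1=((125,70),.05),ue2=((298,98),.05),le2=((293,158),.05),le1=((132,130),.05),slat_u=((80,195),.034),slat_u2=((290,233),.034),bar_u=((50,314),.034),bar_u2=((275,355),.034)).items()}
for k,v in P.items(): print(k,R_(v))
a=lambda p,q:np.degrees(np.arctan2(*(P[p]-P[q])[[1,0]]))
print("dirs",a("ue1","ue2"),a("le1","le2"),a("slat_u","slat_u2"),a("bar_u","bar_u2"),a("roof_fl","roof_fu")+180,a("roof_fu","roof_bu"),a("roof_fl","roof_bl"))
print("shoulder mid",R_((P["ue2"]+P["le2"])/2))
b1,b2=T(ct(65,300),.014),T(ct(267,318),.014);print("bolts",R_(b1),R_(b2),np.degrees(np.arctan2(*(b1-b2)[[1,0]])),np.linalg.norm(b1-b2))
sb1=onz("side",cs(710,298),.014);sb2=onz("side",cs(467,524),.014);print("side bolts",R_(sb1),R_(sb2))
print("disc",R_(T(ct(250,190),.144)))
print("knob",[R_(x) for x in tri((167.3,272.8),(113.7,125.05))])
# base corners
for q in((46,321),(305,346),(325,178)): print("plate",R_(T(ct(*q),.012)))
print("tube far top corners side", [R_(onz("side",cs(*q),.14-.1*np.sin(.35)+.032*np.cos(.35))) for q in((480,414),(580,432))])
# tin, glue
top=cv2.imread("pics/top0_raw.png")
print("tin",R_(T((305/1.5,266/1.5),.07)),"glue",R_(T((391/1.5,123/1.5),.16)))
E
```

```text
roof_fu [0.5747, -0.3854, 0.07]
roof_fl [0.3838, -0.3467, 0.07]
roof_bu [0.5583, -0.4721, 0.07]
roof_bl [0.3667, -0.4352, 0.07]
nose [0.557, -0.2766, 0.05]
ue1 [0.5701, -0.2955, 0.05]
ue2 [0.5549, -0.3774, 0.05]
le2 [0.5255, -0.3728, 0.05]
le1 [0.5403, -0.2972, 0.05]
slat_u [0.5124, -0.2734, 0.034]
slat_u2 [0.4923, -0.3731, 0.034]
bar_u [0.4549, -0.2564, 0.034]
bar_u2 [0.4338, -0.3616, 0.034]
dirs 79.50502646856012 78.88769501660317 78.594580001288 78.71165424362036 348.53484734215675 79.24194211279794 79.08958208904049
shoulder mid [0.5402, -0.3751, 0.05]
bolts [0.5476, 0.269, 0.014] [0.5342, 0.1423, 0.014] 83.97502488002876 0.12742167322391734
side bolts [0.5351, 0.141, 0.014] [0.6326, 0.2563, 0.014]
disc [0.575, 0.1144, 0.144]
knob [[0.6252, 0.1368, 0.2015], 0.0003]
plate [0.5348, 0.2806, 0.012]
plate [0.5165, 0.1184, 0.012]
plate [0.6255, 0.1111, 0.012]
tube far top corners side [[0.6066, 0.2449, 0.1358], [0.5647, 0.2484, 0.1358]]
tin [0.5471, -0.0308, 0.07] glue [0.74, -0.1665, 0.16]
```

```bash
cat >> h.py <<'E'
def frame(m,yaw):
    c,s=np.cos(.35),np.sin(.35);h=np.array([np.cos(yaw),np.sin(yaw),0])
    x=h*c-np.array([0,0,s]);y=np.array([-h[1],h[0],0]);z=h*s+np.array([0,0,c]);return np.c_[x,y,z]
def onplane(n,p,q,nv):
    o,d=ray(n,p);return o+d*(nv@(q-o))/(nv@d)
E
python3 - <<'E'
from h import *
top=cv2.imread("pics/top0_raw.png");side=cv2.imread("pics/side0_raw.png")
E={}
m=top.min(2)>150
U,L=[],[]
for c in range(80,112):
    r=np.nonzero(m[135:170,c])[0]
    if len(r): U.append((c,r[0]+135-.5));L.append((c,r[-1]+135+.5))
E["top"]=(U,L)
m=side.min(2)>170
U,L=[],[]
for rr in range(292,350):
    r=np.nonzero(m[rr,160:215])[0]
    if len(r): U.append((r[0]+160-.5,rr));L.append((r[-1]+160+.5,rr))
E["side"]=(U,L)
M=np.array([.574,.124,.14]);yaw=np.radians(84)
for it in range(3):
  F=frame(M,yaw);res=[]
  for n,(U,L) in E.items():
    for s in(U,L):
      v=cv2.fitLine(np.float32(s),cv2.DIST_HUBER,0,.01,.01).ravel()
      a,b=[onplane(n,v[2:]+t*v[:2],M+.032*F[:,2],F[:,2]) for t in(-12,12)]
      d=(b-a)*np.sign(b[1]-a[1]); res.append((n,len(s),np.degrees(np.arctan2(d[1],d[0])),F[:,1]@(a-M)*1e3,F[:,1]@(b-M)*1e3))
  for r in res: print(r[0],r[1],np.round(r[2:],2))
  yaw=np.radians(np.mean([r[2] for r in res]));print(np.degrees(yaw))
E
```

```text
top 32 [ 83.79 -21.37 -21.14]
top 32 [82.77 20.33 21.66]
side 58 [ 83.73 -23.69 -23.53]
side 58 [83.79 20.93 21.07]
83.51928475178502
top 32 [ 83.79 -20.46 -20.76]
top 32 [82.77 21.16 21.97]
side 58 [ 83.73 -22.84 -22.97]
side 58 [83.79 21.65 21.49]
83.51906119429408
top 32 [ 83.79 -20.46 -20.76]
top 32 [82.77 21.16 21.97]
side 58 [ 83.73 -22.84 -22.97]
side 58 [83.79 21.65 21.49]
83.51906118987162
```

```bash
cat >> h.py <<'E'
M=np.array([.574,.124,.14]);YAW=np.radians(83.7);F=frame(M,YAW)
RL=np.c_[F[:,1],F[:,0],-F[:,2]]            # lever tool pose: closes along tube x
def tub(x,y,z): return M+F@(np.array([x,y,z])/1e3)
def knob(a): return tub(-6,-82*np.cos(a),82*np.sin(a))
def delta(gp,Rt,base=None):
    s=get_state();p=np.array(s["eef_pos"]);R0=R.from_euler('xyz',s["ee_rot"])
    if base is not None: p,R0=base
    tcp=gp+hold_point_z*Rt[:,2]
    return "T",np.round((tcp-p)/.25,3).tolist(),"R",np.round((R.from_matrix(Rt)*R0.inv()).as_rotvec(degrees=True)/30,3).tolist(),"tcp",R_(tcp)
E
python3 - <<'E'
from h import *
K=np.array([.6252,.1368,.2015]);k=F.T@(K-M)*1e3;print(k,np.arctan2(k[2],-k[1]),np.hypot(k[1],k[2]))
print(R_(F)); print(delta(K+.06*F[:,2],RL)); print(delta(K,RL))
E
```

```text
[ -3.85908915 -49.48620174  64.06054377] 0.91305559609355 80.94836274385649
[[0.1031, -0.994, 0.0376], [0.9337, 0.1097, 0.3408], [-0.3429, 0.0, 0.9394]]
('T', [1.7, 3.178, 0.058], 'R', [-0.673, -0.066, -0.782], 'tcp', [0.6268, 0.1508, 0.2402])
('T', [1.691, 3.096, -0.168], 'R', [-0.673, -0.066, -0.782], 'tcp', [0.6245, 0.1304, 0.1838])
```

{"api": "apply_moves", "payload": {"jaw": -0.2, "newtons": 25, "steps": [{"translation":[0.05,0.1,0.03],"rotation":[0,0,-0.08]},{"translation":[0.11,0.2,0.06],"rotation":[0,0,-0.16]},{"translation":[0.16,0.3,0.09],"rotation":[0,0,-0.23]},{"translation":[0.22,0.4,0.12],"rotation":[0,0,-0.31]},{"translation":[0.27,0.5,0.15],"rotation":[0,0,-0.39]},{"translation":[0.33,0.6,0.18],"rotation":[0,0,-0.47]},{"translation":[0.38,0.7,0.21],"rotation":[0,0,-0.55]},{"translation":[0.44,0.8,0.24],"rotation":[0,0,-0.62]},{"translation":[0.5,0.9,0.27],"rotation":[0,0,-0.7]},{"translation":[0.55,1.0,0.3],"rotation":[0,0,-0.78]}]}}

```text
t: 0.93
eef_pos: [0.3399, -0.3926, 0.3016]
ee_rot: [3.141, -0.0, 3.035]
force: [0.6, -0.3, 0.2]
width: 0.0534
gripper_force: 0.0
```

{"api": "apply_moves", "payload": {"steps": [{"translation":[0.06,0.1,0],"rotation":[-0.07,0,0]},{"translation":[0.12,0.2,0],"rotation":[-0.13,0,0]},{"translation":[0.18,0.3,0],"rotation":[-0.2,0,0]},{"translation":[0.24,0.4,0],"rotation":[-0.27,0,0]},{"translation":[0.3,0.5,0],"rotation":[-0.34,0,0]},{"translation":[0.36,0.6,0],"rotation":[-0.4,0,0]},{"translation":[0.42,0.7,0],"rotation":[-0.47,0,0]},{"translation":[0.48,0.8,0],"rotation":[-0.54,0,0]},{"translation":[0.54,0.9,0],"rotation":[-0.6,0,0]},{"translation":[0.6,1.0,0],"rotation":[-0.67,0,0]}]}}

```text
t: 1.77
eef_pos: [0.4897, -0.1426, 0.3018]
ee_rot: [-2.791, 0.037, 3.044]
force: [1.4, -0.7, 0.3]
width: 0.0522
gripper_force: 0.0
```

{"api": "apply_moves", "payload": {"steps": [{"translation":[0.06,0.1,0],"rotation":[0,0,0]},{"translation":[0.12,0.2,0],"rotation":[0,0,0]},{"translation":[0.18,0.3,0],"rotation":[0,0,0]},{"translation":[0.24,0.4,0],"rotation":[0,0,0]},{"translation":[0.3,0.5,0],"rotation":[0,0,0]},{"translation":[0.36,0.6,0],"rotation":[0,0,0]},{"translation":[0.42,0.7,0],"rotation":[0,0,0]},{"translation":[0.48,0.8,0],"rotation":[0,0,0]},{"translation":[0.54,0.9,0],"rotation":[0,0,0]},{"translation":[0.55,1.0,0],"rotation":[0,0,0]}]}}

```text
t: 2.6
eef_pos: [0.6282, 0.1072, 0.3003]
ee_rot: [-2.792, 0.035, 3.043]
force: [0.2, -0.3, -0.6]
width: 0.053
gripper_force: 0.0
```

```bash
sed -i 's/^M=np.array.*;YAW/M=np.array([.5742,.126,.14]);YAW/' h.py; python3 - <<'E'
from h import *
s=get_state();print(s["t"],R_(s["eef_pos"]),R_(s["ee_rot"]),s["width"])
K=knob(.91);print(R_(K));print(delta(K+.06*F[:,2],RL)); print(delta(K,RL))
E
```

```text
2.6 [0.6282, 0.1072, 0.3003] [-2.7915, 0.0348, 3.0429] 0.052995677416163074
[0.626, 0.1369, 0.2029]
('T', [-0.003, 0.175, -0.235], 'R', [0.007, 0.066, -0.022], 'tcp', [0.6276, 0.151, 0.2416])
('T', [-0.012, 0.093, -0.46], 'R', [0.007, 0.066, -0.022], 'tcp', [0.6253, 0.1305, 0.1852])
```

{"api": "apply_moves", "payload": {"steps": [{"translation":[0,0.06,-0.08],"rotation":[0,0.03,-0.01]},{"translation":[0,0.12,-0.16],"rotation":[0,0.05,-0.02]},{"translation":[0,0.175,-0.235],"rotation":[0,0.066,-0.022]},{"translation":[0,0.16,-0.275],"rotation":[0.007,0.066,-0.022]},{"translation":[-0.003,0.145,-0.315],"rotation":[0.007,0.066,-0.022]},{"translation":[-0.005,0.13,-0.36],"rotation":[0.007,0.066,-0.022]},{"translation":[-0.008,0.115,-0.4],"rotation":[0.007,0.066,-0.022]},{"translation":[-0.01,0.1,-0.44],"rotation":[0.007,0.066,-0.022]},{"translation":[-0.012,0.093,-0.46],"rotation":[0.007,0.066,-0.022]},{"translation":[-0.012,0.093,-0.46],"rotation":[0.007,0.066,-0.022]}]}}

```text
t: 3.43
eef_pos: [0.6232, 0.128, 0.1856]
ee_rot: [-2.792, -0.0, 3.031]
force: [-0.8, -0.3, -0.4]
width: 0.0528
gripper_force: 0.0
```

{"api": "apply_moves", "payload": {"jaw": 1, "newtons": 12, "steps": [{"translation":[0,0,0],"rotation":[0,0,0]},{"translation":[0,0,0],"rotation":[0,0,0]},{"translation":[0,0,0],"rotation":[0,0,0]},{"translation":[0,0,0],"rotation":[0,0,0]},{"translation":[0,0,0],"rotation":[0,0,0]},{"translation":[0,0,0],"rotation":[0,0,0]},{"translation":[0,0,0],"rotation":[0,0,0]},{"translation":[0,0,0],"rotation":[0,0,0]},{"translation":[0,0,0],"rotation":[0,0,0]},{"translation":[0,0,0],"rotation":[0,0,0]}]}}

```text
t: 4.27
eef_pos: [0.6241, 0.1293, 0.1869]
ee_rot: [-2.793, 0.002, 3.032]
force: [-1.3, 0.8, 2.6]
width: 0.0237
gripper_force: 12.0
```

```bash
python3 - <<'E'
from h import *
f=grab_frame("side");g=grab_frame("top")
o=np.hstack([cv2.resize(f[220:370,130:280],(400,400),interpolation=3),cv2.resize(g[80:200,60:180],(400,400),interpolation=3)]);cv2.imwrite("pics/lev1.png",o)
s=get_state();print(s["t"],R_(s["eef_pos"]),R_(s["force"]),s["width"],s["gripper_force"])
for a in(.75,.6,.45,.3,.15,0,-.03): print(a,np.round((knob(a)-knob(.91))/.25,3))
E
```

```text
4.3667 [0.6241, 0.1293, 0.1869] [0.1674, 0.2028, 3.7354] 0.02405558569201633 12.000182569026947
0.75 [ 0.037 -0.016 -0.033]
0.6 [ 0.066 -0.033 -0.069]
0.45 [ 0.089 -0.05  -0.109]
0.3 [ 0.105 -0.068 -0.152]
0.15 [ 0.114 -0.085 -0.197]
0 [ 0.116 -0.102 -0.243]
-0.03 [ 0.116 -0.105 -0.252]
```

View pics/lev1.png

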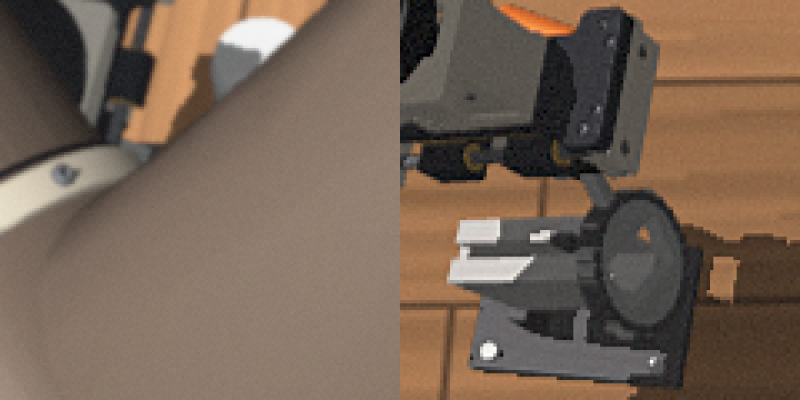

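The right half of the picture (top view) shows the gripper holding the knob at the end of the lever, around (590,180). The measured opening of 24 mm matches the knob. Now I'll lead it down to open.

{"api": "apply_moves", "payload": {"steps": [{"translation":[0.02,-0.008,-0.016],"rotation":[0,0,0]},{"translation":[0.037,-0.016,-0.033],"rotation":[0,0,0]},{"translation":[0.053,-0.024,-0.05],"rotation":[0,0,0]},{"translation":[0.066,-0.033,-0.069],"rotation":[0,0,0]},{"translation":[0.079,-0.041,-0.089],"rotation":[0,0,0]},{"translation":[0.089,-0.05,-0.109],"rotation":[0,0,0]},{"translation":[0.098,-0.059,-0.13],"rotation":[0,0,0]},{"translation":[0.105,-0.068,-0.152],"rotation":[0,0,0]},{"translation":[0.11,-0.076,-0.175],"rotation":[0,0,0]},{"translation":[0.114,-0.085,-0.197],"rotation":[0,0,0]}]}}

```text
t: 5.2
eef_pos: [0.6534, 0.1078, 0.1371]
ee_rot: [-2.793, 0.002, 3.032]
force: [3.4, 0.8, 4.4]
width: 0.0239
gripper_force: 12.0
```

{"api": "apply_moves", "payload": {"steps": [{"translation":[0.001,-0.006,-0.015],"rotation":[0,0,0]},{"translation":[0.002,-0.012,-0.03],"rotation":[0,0,0]},{"translation":[0.002,-0.017,-0.046],"rotation":[0,0,0]},{"translation":[0.002,-0.02,-0.055],"rotation":[0,0,0]},{"translation":[0.002,-0.022,-0.062],"rotation":[0,0,0]},{"translation":[0.002,-0.022,-0.062],"rotation":[0,0,0]},{"translation":[0.002,-0.022,-0.062],"rotation":[0,0,0]},{"translation":[0.002,-0.022,-0.062],"rotation":[0,0,0]},{"translation":[0.002,-0.022,-0.062],"rotation":[0,0,0]},{"translation":[0.002,-0.022,-0.062],"rotation":[0,0,0]}]}}

```text
t: 6.03
eef_pos: [0.6532, 0.1024, 0.1222]
ee_rot: [-2.793, 0.002, 3.032]
force: [3.7, 0.1, 7.0]
width: 0.024
gripper_force: 12.0
```

```bash
python3 - <<'E'
from h import *
s=get_state();print(s["t"],R_(s["eef_pos"]),R_(s["force"]),s["width"],s["gripper_force"])
Rt=R.from_euler('xyz',s["ee_rot"]).as_matrix();g=np.array(s["eef_pos"])-hold_point_z*Rt[:,2];print("grasp in tube",F.T@(g-M)*1e3)
print("out",np.round(.1*F[:,2]/.25,3))
E
```

```text
6.0333 [0.6532, 0.1024, 0.1222] [3.6569, 0.1343, 7.0373] 0.024045472324602638 12.000185251235962
grasp in tube [ -7.84534529 -81.06067494  -2.97474721]
out [0.015 0.136 0.376]
```

{"api": "apply_moves", "payload": {"jaw": -0.2, "steps": [{"translation":[0,0,0],"rotation":[0,0,0]},{"translation":[0,0,0],"rotation":[0,0,0]},{"translation":[0,0,0],"rotation":[0,0,0]},{"translation":[0,0,0],"rotation":[0,0,0]},{"translation":[0,0.02,0.055],"rotation":[0,0,0]},{"translation":[0.005,0.05,0.137],"rotation":[0,0,0]},{"translation":[0.01,0.08,0.22],"rotation":[0,0,0]},{"translation":[0.01,0.11,0.3],"rotation":[0,0,0]},{"translation":[0.015,0.14,0.39],"rotation":[0,0,0]},{"translation":[0.02,0.17,0.47],"rotation":[0,0,0]}]}}

```text
t: 6.87
eef_pos: [0.6575, 0.1452, 0.2402]
ee_rot: [-2.792, 0.0, 3.032]
force: [0.2, 0.2, 0.7]
width: 0.0525
gripper_force: 0.0
```

```bash
cat >> h.py <<'E'
BY=np.radians(79.2);bu=np.array([np.cos(BY),np.sin(BY),0]);bv=np.array([-bu[1],bu[0],0])
BC=np.array([.5417,-.3627,.025])
RB=np.c_[bu,-bv,[0,0,-1]]   # tool x along blank, closes across
E
python3 - <<'E'
from h import *
s=get_state();print(s["t"],R_(s["q"]),R_(s["eef_pos"]),R_(s["force"]))
g=BC+.03*bu+[0,0,.018]
for Rt in(RB,RB@np.diag([-1,-1,1])): print(delta(g,Rt))
E
```

```text
6.8667 [0.6458, 0.4442, 0.0201, 0.2558, -1.3968, -2.403] [0.6575, 0.1452, 0.2402] [0.1942, 0.1701, 0.6711]
('T', [-0.441, -1.914, -0.864], 'R', [0.445, -0.601, -3.115], 'tcp', [0.5473, -0.3332, 0.0242])
('T', [-0.441, -1.914, -0.864], 'R', [0.588, 0.436, 2.819], 'tcp', [0.5473, -0.3332, 0.0242])
```

{"api": "apply_moves", "payload": {"steps": [{"translation":[-0.01,-0.05,0.02],"rotation":[0.066,-0.007,0]},{"translation":[-0.02,-0.1,0.04],"rotation":[0.133,-0.015,0]},{"translation":[-0.03,-0.15,0.06],"rotation":[0.2,-0.022,0]},{"translation":[-0.04,-0.22,0.08],"rotation":[0.266,-0.03,0]},{"translation":[-0.05,-0.29,0.1],"rotation":[0.332,-0.037,0]},{"translation":[-0.06,-0.36,0.1],"rotation":[0.4,-0.044,0]},{"translation":[-0.07,-0.43,0.1],"rotation":[0.465,-0.051,0]},{"translation":[-0.08,-0.5,0.1],"rotation":[0.53,-0.058,0]},{"translation":[-0.09,-0.57,0.1],"rotation":[0.6,-0.066,0]},{"translation":[-0.1,-0.64,0.1],"rotation":[0.664,-0.073,0]}]}}

```text
t: 7.7
eef_pos: [0.6323, -0.0158, 0.2641]
ee_rot: [3.139, 0.001, 3.031]
force: [0.8, 0.4, -0.8]
width: 0.0528
gripper_force: 0.0
```

{"api": "apply_moves", "payload": {"steps": [{"translation":[-0.02,-0.08,0],"rotation":[0,0,0.1]},{"translation":[-0.04,-0.16,0],"rotation":[0,0,0.2]},{"translation":[-0.06,-0.24,0],"rotation":[0,0,0.3]},{"translation":[-0.08,-0.32,0],"rotation":[0,0,0.4]},{"translation":[-0.1,-0.4,0],"rotation":[0,0,0.5]},{"translation":[-0.12,-0.48,0],"rotation":[0,0,0.6]},{"translation":[-0.14,-0.56,0],"rotation":[0,0,0.7]},{"translation":[-0.16,-0.64,0],"rotation":[0,0,0.8]},{"translation":[-0.18,-0.72,0],"rotation":[0,0,0.9]},{"translation":[-0.2,-0.8,0],"rotation":[0,0,1.0]}]}}

```text
t: 8.53
eef_pos: [0.5821, -0.2158, 0.2639]
ee_rot: [3.14, 0.0, -2.726]
force: [0.7, 0.2, 0.6]
width: 0.0525
gripper_force: 0.0
```

{"api": "apply_moves", "payload": {"steps": [{"translation":[-0.01,-0.05,0],"rotation":[0,0,0.1]},{"translation":[-0.02,-0.1,0],"rotation":[0,0,0.2]},{"translation":[-0.04,-0.15,0],"rotation":[0,0,0.3]},{"translation":[-0.06,-0.2,0],"rotation":[0,0,0.4]},{"translation":[-0.07,-0.25,0],"rotation":[0,0,0.5]},{"translation":[-0.08,-0.3,0],"rotation":[0,0,0.6]},{"translation":[-0.1,-0.35,0],"rotation":[0,0,0.7]},{"translation":[-0.12,-0.4,0],"rotation":[0,0,0.8]},{"translation":[-0.13,-0.43,0],"rotation":[0,0,0.9]},{"translation":[-0.14,-0.47,0],"rotation":[0,0,1.0]}]}}

```text
t: 9.37
eef_pos: [0.5472, -0.3327, 0.2638]
ee_rot: [3.14, 0.001, -2.202]
force: [-0.1, 0.6, 0.7]
width: 0.053
gripper_force: 0.0
```

```bash
echo 'RB=RB@np.diag([-1,-1,1])' >> h.py; python3 - <<'E'
from h import *
s=get_state();print(s["t"],R_(s["q"]),R_(s["eef_pos"]),R_(s["ee_rot"]))
g=BC+.03*bu+[0,0,.018]
print(delta(g,RB))
f=grab_frame("top");t=cv2.imread("pics/top0_raw.png");x=cv2.imread("pics/side0_raw.png")
# knob now: dark blob near expected
K=knob(0);print(proj("top",K),proj("side",K));c=f[90:200,60:170];cv2.imwrite("pics/k.png",f);gs=grab_frame("side");cv2.imwrite("pics/ks.png",gs)
for n,im in(("top",f),("side",gs)):
    p=proj(n,K).astype(int);b=im[p[1]-14:p[1]+15,p[0]-14:p[0]+15];mm=(b.max(2)<50).astype(np.uint8)
    q=cv2.connectedComponentsWithStats(mm);i=1+np.argmax(q[2][1:,4]);print(n,q[2][i],q[3][i]+p-14)
E
```

```text
9.3667 [-0.2433, 0.2833, -0.0105, -0.0019, -1.2785, -0.3878] [0.5472, -0.3327, 0.2638] [3.1396, 0.0011, -2.2024]
('T', [0.0, -0.002, -0.958], 'R', [-0.003, -0.003, 0.846], 'tcp', [0.5473, -0.3332, 0.0242])
[135.84273548 122.87130779] [160.83614602 275.58985933]Traceback (most recent call last):
  File "<stdin>", line 10, in <module>
    return _wrapfunc(a, 'argmax', axis=axis, out=out, **kwds)
    return bound(*args, **kwds)
ValueError: attempt to get argmax of an empty sequence
```

{"api": "apply_moves", "payload": {"steps": [{"translation":[0,0,-0.05],"rotation":[0,0,0.13]},{"translation":[0,0,-0.12],"rotation":[0,0,0.27]},{"translation":[0,0,-0.2],"rotation":[0,0,0.42]},{"translation":[0,0,-0.3],"rotation":[0,0,0.57]},{"translation":[0,0,-0.4],"rotation":[0,0,0.72]},{"translation":[0,0,-0.52],"rotation":[0,0,0.846]},{"translation":[0,0,-0.64],"rotation":[0,0,0.846]},{"translation":[0,0,-0.76],"rotation":[0,0,0.846]},{"translation":[0,0,-0.88],"rotation":[0,0,0.846]},{"translation":[0,0,-0.955],"rotation":[0,0,0.846]}]}}

```text
t: 10.3
eef_pos: [0.5462, -0.3313, 0.0222]
ee_rot: [3.137, 0.002, -1.764]
force: [-0.0, 0.0, 0.2]
width: 0.0527
gripper_force: 0.0
```

{"api": "apply_moves", "payload": {"jaw": 1, "newtons": 25, "steps": [{"translation":[0,0,0],"rotation":[0,0,0]},{"translation":[0,0,0],"rotation":[0,0,0]},{"translation":[0,0,0],"rotation":[0,0,0]},{"translation":[0,0,0],"rotation":[0,0,0]},{"translation":[0,0,0],"rotation":[0,0,0]},{"translation":[0,0,0],"rotation":[0,0,0]},{"translation":[0,0,0],"rotation":[0,0,0]},{"translation":[0,0,0.004],"rotation":[0,0,0]},{"translation":[0,0,0.006],"rotation":[0,0,0]},{"translation":[0,0,0.008],"rotation":[0,0,0]}]}}

```text
t: 11.13
eef_pos: [0.5476, -0.3325, 0.0276]
ee_rot: [3.141, 0.001, -1.762]
force: [-0.3, -0.7, -1.7]
width: 0.0278
gripper_force: 25.0
```

```bash
python3 - <<'E'
from h import *
s=get_state();print(s["t"],R_(s["eef_pos"]),R_(s["ee_rot"]),R_(s["force"]),s["width"])
print("draw110",np.round(.11*bu/.25,3))
gs=cv2.imread("pics/ks.png");g=cv2.imread("pics/k.png")
cv2.imwrite("pics/k2.png",np.hstack([cv2.resize(gs[220:370,130:280],(400,400),interpolation=3),cv2.resize(g[80:200,60:180],(400,400),interpolation=3)]))
E
```

```text
11.1333 [0.5476, -0.3325, 0.0276] [3.1406, 0.0011, -1.7619] [-0.2571, -0.7404, -1.7012] 0.027817765132461935
draw110 [0.082 0.432 0.   ]
```

View pics/k2.png

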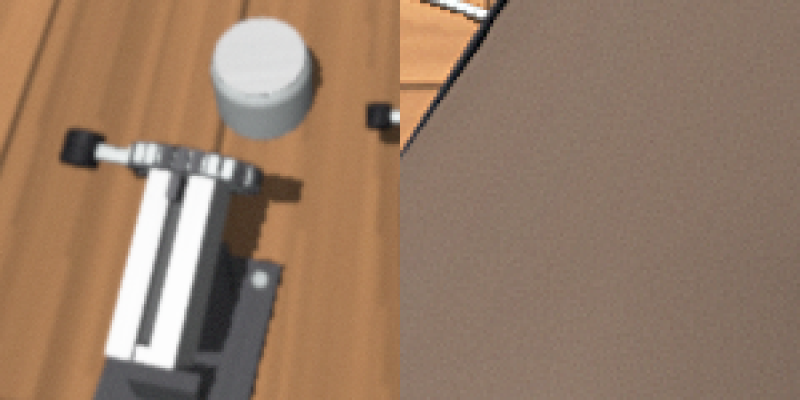

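The lever is level: the knob sits at crop (82,148), exactly where an angle of 0 should put it. The blank is gripped, so I'll draw it out, shift it sideways clear of the rack and set it down.

{"api": "apply_moves", "payload": {"steps": [{"translation":[0.01,0.05,0],"rotation":[0,0,0]},{"translation":[0.02,0.1,0],"rotation":[0,0,0]},{"translation":[0.03,0.15,0],"rotation":[0,0,0]},{"translation":[0.04,0.2,0],"rotation":[0,0,0]},{"translation":[0.05,0.25,0],"rotation":[0,0,0]},{"translation":[0.06,0.3,0],"rotation":[0,0,0]},{"translation":[0.07,0.36,0],"rotation":[0,0,0]},{"translation":[0.08,0.41,0],"rotation":[0,0,0]},{"translation":[0.09,0.46,0],"rotation":[0,0,0]},{"translation":[0.1,0.51,0],"rotation":[0,0,0]}]}}

```text
t: 11.97
eef_pos: [0.5731, -0.2036, 0.0275]
ee_rot: [3.141, 0.001, -1.761]
force: [0.0, 0.6, -0.8]
width: 0.0279
gripper_force: 25.0
```

{"api": "apply_moves", "payload": {"steps": [{"translation":[0.03,0,0.01],"rotation":[0,0,0]},{"translation":[0.06,-0.01,0.02],"rotation":[0,0,0]},{"translation":[0.09,-0.01,0.02],"rotation":[0,0,0]},{"translation":[0.12,-0.02,0.02],"rotation":[0,0,0]},{"translation":[0.14,-0.02,0.02],"rotation":[0,0,0]},{"translation":[0.14,-0.02,0.01],"rotation":[0,0,0]},{"translation":[0.14,-0.02,0],"rotation":[0,0,0]},{"translation":[0.14,-0.02,-0.005],"rotation":[0,0,0]},{"translation":[0.14,-0.02,-0.008],"rotation":[0,0,0]},{"translation":[0.14,-0.02,-0.01],"rotation":[0,0,0]}]}}

```text
t: 12.8
eef_pos: [0.6082, -0.2106, 0.0273]
ee_rot: [-3.141, 0.0, -1.761]
force: [-6.2, 3.2, 21.8]
width: 0.0276
gripper_force: 25.0
```

{"api": "apply_moves", "payload": {"jaw": -0.2, "steps": [{"translation":[0,0,0],"rotation":[0,0,0]},{"translation":[0,0,0],"rotation":[0,0,0]},{"translation":[0,0,0],"rotation":[0,0,0]},{"translation":[0,0,0],"rotation":[0,0,0]},{"translation":[0,0,0.05],"rotation":[0,0,0]},{"translation":[0,0,0.12],"rotation":[0,0,0]},{"translation":[0,-0.05,0.2],"rotation":[0,0,0]},{"translation":[-0.02,-0.14,0.2],"rotation":[0,0,0]},{"translation":[-0.04,-0.23,0.2],"rotation":[0,0,0]},{"translation":[-0.07,-0.35,0.2],"rotation":[0,0,0]}]}}

```text
t: 13.63
eef_pos: [0.5911, -0.2975, 0.0766]
ee_rot: [-3.141, 0.001, -1.76]
force: [-0.6, 0.9, 0.1]
width: 0.0524
gripper_force: 0.0
```

```bash
python3 - <<'E'
from h import *
s=get_state();print(s["t"],R_(s["eef_pos"]),R_(s["ee_rot"]),R_(s["force"]),s["width"])
f=grab_frame("side");g=grab_frame("top");cv2.imwrite("pics/d_side.png",f);cv2.imwrite("pics/d_top.png",g)
X=BC+.132*bu+np.array([.035,-.005,0]);print(proj("side",X),proj("top",X))
cv2.imwrite("pics/d.png",np.hstack([cv2.resize(f[100:220,200:320],(400,400),interpolation=3),cv2.resize(g[120:240,230:350],(400,400),interpolation=3)]))
E
```

```text
13.6333 [0.5911, -0.2975, 0.0766] [-3.1407, 0.001, -1.7597] [-0.5732, 0.9164, 0.1157] 0.05244814306006551
[222.04165468 183.88031993] [289.09942375 159.62191597]
```

View pics/d.png

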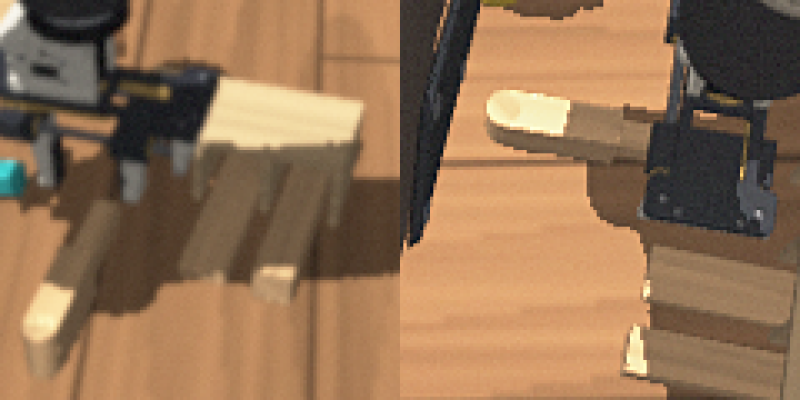

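The picture shows the blank upright on the table, clear of the rack. Its nose is at crop (487,105) in the top half-picture, and the slat and bar haven't moved.

```bash
cat >> h.py <<'E'
by=np.radians(79.1);BU=np.array([np.cos(by),np.sin(by),0])
PB=np.array([.6082,-.2106,.025])
E
python3 - <<'E'
from h import *
c=lambda u,v:(230+(u-400+.5)*.3-.5,120+(v+.5)*.3-.5)
n=onz("top",c(487,105),.05);a=onz("top",c(568,98),.05);b=onz("top",c(568,138),.05)
sh=onz("top",c(624,110),.05),onz("top",c(620,152),.05)
for p in(n,(a+b)/2,(sh[0]+sh[1])/2):
    d=p-PB;print(R_(p),"along",BU@d*1e3,"lat",(np.cross(BU,d))[2]*1e3)
C=PB+ -.03*BU;print("C by gripper",R_(C)); 
RT=np.c_[-BU,[-BU[1],BU[0],0],[0,0,-1]];print(np.linalg.det(RT))
g=C-.072*BU;g[2]=.029;print(delta(g,RT))
E
```

```text
[0.6164, -0.1549, 0.05] along 56.227249856506255 lat 2.482229146662152
[0.6056, -0.2137, 0.05] along -3.5150432733964974 lat 1.9789837527353915
[0.5951, -0.2525, 0.05] along -43.63745131264988 lat 4.934912552522836
C by gripper [0.6025, -0.2401, 0.025]
1.0
('T', [-0.002, -0.04, -0.262], 'R', [-0.001, -0.001, 0.007], 'tcp', [0.5889, -0.3108, 0.0102])
```

{"api": "apply_moves", "payload": {"steps": [{"translation":[0,-0.02,-0.02],"rotation":[0,0,0]},{"translation":[-0.002,-0.044,-0.05],"rotation":[0,0,0]},{"translation":[-0.002,-0.044,-0.09],"rotation":[0,0,0]},{"translation":[-0.002,-0.044,-0.13],"rotation":[0,0,0]},{"translation":[-0.002,-0.044,-0.17],"rotation":[0,0,0]},{"translation":[-0.002,-0.044,-0.21],"rotation":[0,0,0]},{"translation":[-0.002,-0.044,-0.24],"rotation":[0,0,0]},{"translation":[-0.002,-0.044,-0.262],"rotation":[0,0,0]},{"translation":[-0.002,-0.044,-0.262],"rotation":[0,0,0]},{"translation":[-0.002,-0.044,-0.262],"rotation":[0,0,0]}]}}

```text
t: 14.57
eef_pos: [0.5898, -0.3085, 0.0092]
ee_rot: [3.14, 0.001, -1.761]
force: [0.8, 0.1, 0.7]
width: 0.0526
gripper_force: 0.0
```

{"api": "apply_moves", "payload": {"jaw": 1, "newtons": 50, "steps": [{"translation":[0,0,0],"rotation":[0,0,0]},{"translation":[0,0,0],"rotation":[0,0,0]},{"translation":[0,0,0],"rotation":[0,0,0]},{"translation":[0,0,0],"rotation":[0,0,0]},{"translation":[0,0,0],"rotation":[0,0,0]},{"translation":[0,0,0],"rotation":[0,0,0]},{"translation":[0,0,0],"rotation":[0,0,0]},{"translation":[0,0,0],"rotation":[0,0,0]},{"translation":[0,0,0],"rotation":[0,0,0]},{"translation":[0,0,0],"rotation":[0,0,0]}]}}

```text
t: 15.4
eef_pos: [0.59, -0.3087, 0.0098]
ee_rot: [3.141, 0.001, -1.762]
force: [-0.8, -0.0, 1.9]
width: 0.0214
gripper_force: 50.0
```

```bash
cat >> h.py <<'E'
# insertion: tool x=-tube x, tool y = tube y, z=-tube z ; grasp 73 behind blank_center, 4 above axis
RI=np.c_[-F[:,0],F[:,1],-F[:,2]]
def ins(xc,dy=0,dz=0): return tub(xc-GB,dy,GZ+dz)
GB,GZ=73,4
E
python3 - <<'E'
from h import *
s=get_state();print(s["t"],R_(s["q"]),R_(s["eef_pos"]),R_(s["ee_rot"]),R_(s["force"]),s["width"])
Rt=R.from_euler('xyz',s["ee_rot"]).as_matrix();g=np.array(s["eef_pos"])-hold_point_z*Rt[:,2]
C=PB-.031*BU;print("rel",R_(g-C),BU@(g-C))
for xc in(-115,20.5): print(xc,delta(ins(xc),RI))
E
```

```text
15.4 [-0.1903, 0.54, -0.2424, -0.0012, -0.7889, 0.0004] [0.59, -0.3087, 0.0098] [3.1411, 0.0009, -1.7615] [-0.7517, -0.0017, 1.9473] 0.021421371883521667
rel [-0.0123, -0.0676, 0.0036] -0.06874264904057499
-115 ('T', [-0.143, 1.016, 0.723], 'R', [-0.663, 0.099, 0.153], 'tcp', [0.5543, -0.0546, 0.1906])
20.5 ('T', [-0.087, 1.522, 0.537], 'R', [-0.663, 0.099, 0.153], 'tcp', [0.5682, 0.0719, 0.1441])
```

{"api": "apply_moves", "payload": {"steps": [{"translation":[0,0,0.08],"rotation":[0,0,0]},{"translation":[0,0,0.18],"rotation":[0,0,0]},{"translation":[0,0.02,0.28],"rotation":[-0.08,0.01,0.02]},{"translation":[-0.01,0.04,0.38],"rotation":[-0.16,0.02,0.04]},{"translation":[-0.02,0.08,0.48],"rotation":[-0.25,0.04,0.06]},{"translation":[-0.04,0.12,0.56],"rotation":[-0.33,0.05,0.08]},{"translation":[-0.05,0.18,0.63],"rotation":[-0.42,0.06,0.1]},{"translation":[-0.06,0.24,0.69],"rotation":[-0.5,0.08,0.12]},{"translation":[-0.07,0.3,0.723],"rotation":[-0.58,0.09,0.14]},{"translation":[-0.08,0.38,0.723],"rotation":[-0.663,0.099,0.153]}]}}

```text
t: 16.23
eef_pos: [0.5707, -0.2131, 0.1925]
ee_rot: [-3.138, -0.351, -1.682]
force: [0.2, 0.3, -1.3]
width: 0.022
gripper_force: 50.0
```

{"api": "apply_moves", "payload": {"steps": [{"translation":[-0.01,0.08,0],"rotation":[0,0,0]},{"translation":[-0.02,0.16,0],"rotation":[0,0,0]},{"translation":[-0.03,0.24,0],"rotation":[0,0,0]},{"translation":[-0.03,0.32,0],"rotation":[0,0,0]},{"translation":[-0.04,0.4,0],"rotation":[0,0,0]},{"translation":[-0.05,0.47,0],"rotation":[0,0,0]},{"translation":[-0.06,0.53,0],"rotation":[0,0,0]},{"translation":[-0.06,0.58,0],"rotation":[0,0,0]},{"translation":[-0.06,0.6,0],"rotation":[0,0,0]},{"translation":[-0.06,0.6,0],"rotation":[0,0,0]}]}}

```text
t: 17.07
eef_pos: [0.5552, -0.0627, 0.1902]
ee_rot: [3.141, -0.35, -1.679]
force: [-0.5, -0.3, -0.4]
width: 0.0218
gripper_force: 50.0
```

```bash
sed -i 's/^GB,GZ.*/GB,GZ=68.7,3.6/' h.py; python3 - <<'E'
from h import *
s=get_state();print(s["t"],R_(s["eef_pos"]),R_(s["ee_rot"]),R_(s["force"]),s["width"])
Rt=R.from_euler('xyz',s["ee_rot"]).as_matrix();g=np.array(s["eef_pos"])-hold_point_z*Rt[:,2]
print("grasp tube",F.T@(g-M)*1e3+[GB,0,-GZ])
print(delta(ins(-115),RI),delta(ins(-80),RI))
f=grab_frame("side");g=grab_frame("top");cv2.imwrite("pics/e_side.png",f);cv2.imwrite("pics/e_top.png",g)
cv2.imwrite("pics/e.png",np.hstack([cv2.resize(f[200:350,130:280],(400,400),interpolation=3),cv2.resize(g[90:210,80:200],(400,400),interpolation=3)]))
E
```

```text
17.0667 [0.5552, -0.0627, 0.1902] [3.1415, -0.3499, -1.6795] [-0.5408, -0.3453, -0.4205] 0.02183379174824888
grasp tube [-126.63780348   -1.7900462    -2.69104203]
('T', [-0.002, 0.048, -0.006], 'R', [-0.0, -0.0, -0.002], 'tcp', [0.5547, -0.0507, 0.1887]) ('T', [0.012, 0.179, -0.054], 'R', [-0.0, -0.0, -0.002], 'tcp', [0.5583, -0.018, 0.1767])
```

View pics/e.png

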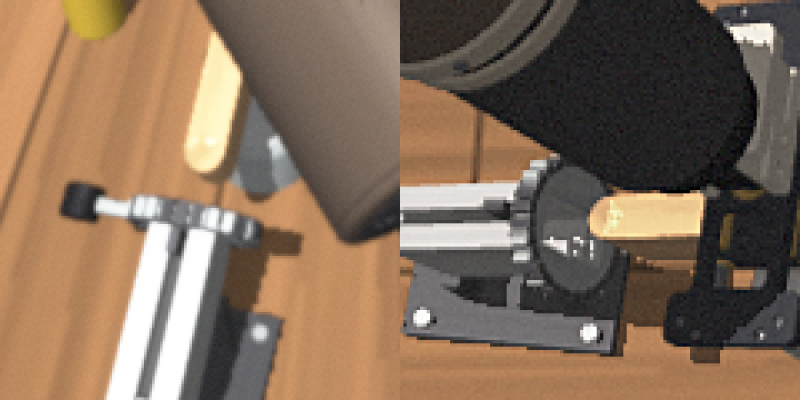

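The blank is lined up in front of the mouth, with its nose at crop (590,218) in the top half-picture and (205,160) in the side half. Next I'll measure its sideways offset from the tube using the same edge method.

```bash
cat > edge.py <<'E'
from h import *
def blank_lat(dz=-2.7,pre="e"):
    for n,box,ax in(("top",(141,147,171,172),0),("side",(195,205,225,268),1)):
        im=cv2.imread(f"pics/{pre}_{n}.png");x0,y0,x1,y1=box
        hsv=cv2.cvtColor(im,cv2.COLOR_BGR2HSV);m=((im[...,2]>205)&(im[...,1]>140)&(hsv[...,1]<150))
        m=m[y0:y1,x0:x1];q=cv2.connectedComponentsWithStats(m.astype(np.uint8));i=1+np.argmax(q[2][1:,4]);m=q[1]==i;print(n,q[2][i])
        U,L=[],[]
        rng=range(q[2][i][0]+8,q[2][i][0]+q[2][i][2]-2) if ax==0 else range(q[2][i][1]+5,q[2][i][1]+q[2][i][3]-10)
        for k in rng:
            r=np.nonzero(m[:,k] if ax==0 else m[k])[0]
            if len(r):
                a,b=r[0]-.5,r[-1]+.5
                U.append((k+x0,a+y0) if ax==0 else (a+x0,k+y0));L.append((k+x0,b+y0) if ax==0 else (b+x0,k+y0))
        for s in(U,L):
            v=cv2.fitLine(np.float32(s),cv2.DIST_HUBER,0,.01,.01).ravel()
            a,b=[onplane(n,v[2:]+t*v[:2],M+(.025+dz/1e3)*F[:,2],F[:,2]) for t in(-6,6)]
            print("  ",len(s),np.round([F[:,1]@(a-M)*1e3,F[:,1]@(b-M)*1e3],2))
blank_lat()
E
python3 edge.py
```

```text
top [  0   1  30  13 371]
   20 [-13.98 -13.04]
   20 [14.13 14.66]
side [  0   4  25  59 794]
   44 [-19.16 -20.31]
   44 [13.17 10.39]
```

```bash
python3 - <<'E'
from h import *
im=cv2.imread("pics/e_side.png")
for r in(225,235,245): print(r,[tuple(int(v) for v in im[r,c]) for c in range(196,226)])
E
```

```text
225 [(96, 139, 192), (99, 142, 198), (98, 144, 196), (99, 144, 198), (98, 143, 200), (98, 145, 200), (102, 149, 205), (101, 149, 205), (103, 149, 206), (116, 165, 219), (157, 212, 245), (187, 238, 254), (187, 241, 254), (182, 237, 254), (186, 239, 254), (184, 238, 254), (181, 237, 254), (191, 242, 254), (193, 244, 254), (196, 245, 255), (194, 245, 255), (193, 243, 254), (169, 225, 250), (108, 145, 181), (66, 79, 96), (65, 73, 83), (68, 75, 87), (64, 73, 85), (65, 74, 86), (69, 76, 91)]
235 [(98, 145, 198), (101, 147, 198), (102, 149, 202), (99, 146, 199), (101, 148, 203), (105, 151, 206), (106, 151, 206), (128, 180, 230), (173, 231, 252), (191, 242, 254), (187, 240, 254), (186, 240, 254), (187, 240, 254), (191, 243, 254), (193, 243, 254), (197, 245, 254), (196, 245, 255), (196, 246, 255), (199, 247, 255), (199, 247, 255), (202, 247, 255), (198, 246, 255), (175, 231, 252), (111, 152, 189), (66, 91, 110), (61, 83, 101), (61, 79, 98), (62, 79, 95), (57, 69, 78), (61, 67, 76)]
245 [(100, 145, 198), (96, 143, 198), (101, 148, 201), (103, 149, 204), (110, 158, 214), (139, 196, 237), (184, 238, 254), (192, 243, 254), (190, 242, 254), (186, 241, 254), (190, 242, 254), (195, 244, 254), (193, 244, 255), (200, 247, 255), (201, 248, 255), (202, 248, 255), (204, 249, 255), (204, 249, 255), (204, 248, 255), (190, 242, 254), (136, 187, 227), (81, 110, 138), (61, 81, 101), (62, 81, 101), (60, 80, 98), (70, 86, 100), (91, 96, 103), (107, 109, 109), (112, 111, 111), (111, 111, 112)]
```

```bash
python3 - <<'E'
from h import *
im=cv2.imread("pics/e_side.png")[...,1].astype(float)
for r in range(236,252,2):
    c=np.arange(194,224);v=im[r,194:224];i=np.nonzero(v>195)[0];a,b=i[0],i[-1]
    l=c[a]-(v[a]-195)/(v[a]-v[a-1]);h=c[b]+(v[b]-195)/(v[b]-v[b+1])
    print(r,np.round([F[:,1]@(onplane("side",(x,r),M+.0223*F[:,2],F[:,2])-M)*1e3 for x in(l,h)],2))
E
```

```text
236 [-15.05  12.76]
238 [-15.43  12.58]
240 [-15.24  12.85]
242 [-15.34  12.48]
244 [-15.22  12.63]
246 [-15.45  12.33]
248 [-15.28  12.93]
250 [-15.23  12.76]
```

```bash
python3 - <<'E'
from h import *
s=get_state();print(R_(s["eef_pos"]))
for x in(-105,-80,-60): print(x,delta(ins(x,-1.4),RI))
print("per 10mm",F[:,0]*.01/.25)
E
```

```text
[0.5549, -0.0638, 0.1901]
-105 ('T', [0.009, 0.089, -0.019], 'R', [0.0, -0.001, -0.0], 'tcp', [0.5571, -0.0415, 0.1853])
-80 ('T', [0.019, 0.183, -0.054], 'R', [0.0, -0.001, -0.0], 'tcp', [0.5597, -0.0182, 0.1767])
-60 ('T', [0.028, 0.257, -0.081], 'R', [0.0, -0.001, -0.0], 'tcp', [0.5618, 0.0005, 0.1699])
per 10mm [ 0.00412326  0.03734799 -0.01371591]
```

{"api": "apply_moves", "payload": {"steps": [{"translation":[0,0.008,0.011],"rotation":[0,0,0]},{"translation":[0.003,0.035,0.001],"rotation":[0,0,0]},{"translation":[0.006,0.062,-0.009],"rotation":[0,0,0]},{"translation":[0.009,0.089,-0.019],"rotation":[0,0,0]},{"translation":[0.011,0.108,-0.026],"rotation":[0,0,0]},{"translation":[0.013,0.127,-0.033],"rotation":[0,0,0]},{"translation":[0.015,0.146,-0.04],"rotation":[0,0,0]},{"translation":[0.017,0.165,-0.047],"rotation":[0,0,0]},{"translation":[0.019,0.183,-0.054],"rotation":[0,0,0]},{"translation":[0.019,0.183,-0.054],"rotation":[0,0,0]}]}}

```text
t: 18.0
eef_pos: [0.5598, -0.017, 0.1764]
ee_rot: [3.141, -0.35, -1.68]
force: [0.2, 0.2, -0.3]
width: 0.022
gripper_force: 50.0
```

```bash
cat > st.py <<'E'
from h import *
s=get_state();Rt=R.from_euler('xyz',s["ee_rot"]).as_matrix();g=np.array(s["eef_pos"])-hold_point_z*Rt[:,2]
print(s["t"],"C tube",np.round(F.T@(g-M)*1e3+[GB,0,-GZ],2),"force tube",np.round(F.T@np.array(s["force"]),1),"mom",R_(s["moment"]),"w",s["width"])
E
python3 st.py
```

```text
18.0 C tube [-78.82  -1.35   0.12] force tube [ 0.3 -0.2 -0.2] mom [1.2478, -0.0362, 0.0284] w 0.021975343137706764
```

{"api": "apply_moves", "payload": {"steps": [{"translation":[0.001,0.011,-0.004],"rotation":[0,0,0]},{"translation":[0.002,0.022,-0.008],"rotation":[0,0,0]},{"translation":[0.004,0.034,-0.012],"rotation":[0,0,0]},{"translation":[0.005,0.045,-0.016],"rotation":[0,0,0]},{"translation":[0.006,0.056,-0.021],"rotation":[0,0,0]},{"translation":[0.007,0.067,-0.025],"rotation":[0,0,0]},{"translation":[0.009,0.078,-0.029],"rotation":[0,0,0]},{"translation":[0.01,0.09,-0.033],"rotation":[0,0,0]},{"translation":[0.011,0.101,-0.037],"rotation":[0,0,0]},{"translation":[0.012,0.112,-0.041],"rotation":[0,0,0]}]}}

```text
t: 18.83
eef_pos: [0.5627, 0.0105, 0.1665]
ee_rot: [-3.142, -0.35, -1.681]
force: [0.2, -0.7, -0.5]
width: 0.0218
gripper_force: 50.0
```

```bash
python3 st.py
```

```text
18.8333 C tube [-49.43  -1.24   0.26] force tube [-0.5 -0.3 -0.7] mom [1.1763, -0.0966, -0.007] w 0.021838450631095463
```

Nose is 38 mm in with no contact. I'll go on another 45 mm.

{"api": "apply_moves", "payload": {"steps": [{"translation":[0.002,0.017,-0.006],"rotation":[0,0,0]},{"translation":[0.004,0.034,-0.012],"rotation":[0,0,0]},{"translation":[0.006,0.05,-0.019],"rotation":[0,0,0]},{"translation":[0.007,0.067,-0.025],"rotation":[0,0,0]},{"translation":[0.009,0.084,-0.031],"rotation":[0,0,0]},{"translation":[0.011,0.101,-0.037],"rotation":[0,0,0]},{"translation":[0.013,0.118,-0.043],"rotation":[0,0,0]},{"translation":[0.015,0.134,-0.049],"rotation":[0,0,0]},{"translation":[0.017,0.151,-0.056],"rotation":[0,0,0]},{"translation":[0.019,0.168,-0.062],"rotation":[0,0,0]}]}}

```text
t: 19.67
eef_pos: [0.5674, 0.0526, 0.1508]
ee_rot: [3.141, -0.35, -1.681]
force: [-0.5, 0.6, -1.2]
width: 0.0214
gripper_force: 50.0
```

```bash
python3 st.py
```

```text
19.6667 C tube [-4.24 -1.31  0.11] force tube [ 0.9  0.5 -0.9] mom [1.2869, -0.0121, -0.0668] w 0.02142497631263719
```

{"api": "apply_moves", "payload": {"steps": [{"translation":[0.001,0.01,-0.004],"rotation":[0,0,0]},{"translation":[0.002,0.02,-0.007],"rotation":[0,0,0]},{"translation":[0.003,0.03,-0.011],"rotation":[0,0,0]},{"translation":[0.004,0.04,-0.015],"rotation":[0,0,0]},{"translation":[0.005,0.049,-0.018],"rotation":[0,0,0]},{"translation":[0.006,0.058,-0.021],"rotation":[0,0,0]},{"translation":[0.007,0.066,-0.024],"rotation":[0,0,0]},{"translation":[0.008,0.074,-0.027],"rotation":[0,0,0]},{"translation":[0.009,0.08,-0.029],"rotation":[0,0,0]},{"translation":[0.009,0.08,-0.029],"rotation":[0,0,0]}]}}

```text
t: 20.5
eef_pos: [0.5697, 0.0724, 0.1437]
ee_rot: [3.142, -0.35, -1.681]
force: [-1.0, 0.3, -1.1]
width: 0.0221
gripper_force: 50.0
```

```bash
python3 st.py
```

```text
20.5 C tube [16.95 -1.4   0.25] force tube [ 0.6  1.  -1. ] mom [1.1662, -0.0414, -0.0335] w 0.022053073345567945
```

{"api": "apply_moves", "payload": {"steps": [{"translation":[0,0.002,-0.001],"rotation":[0,0,0]},{"translation":[0,0.004,-0.001],"rotation":[0,0,0]},{"translation":[0.001,0.006,-0.002],"rotation":[0,0,0]},{"translation":[0.001,0.008,-0.003],"rotation":[0,0,0]},{"translation":[0.001,0.01,-0.004],"rotation":[0,0,0]},{"translation":[0.001,0.011,-0.004],"rotation":[0,0,0]},{"translation":[0.001,0.012,-0.004],"rotation":[0,0,0]},{"translation":[0.001,0.013,-0.005],"rotation":[0,0,0]},{"translation":[0.001,0.013,-0.005],"rotation":[0,0,0]},{"translation":[0.001,0.013,-0.005],"rotation":[0,0,0]}]}}

```text
t: 21.33
eef_pos: [0.5695, 0.0741, 0.1429]
ee_rot: [3.141, -0.352, -1.681]
force: [0.3, -6.9, 1.3]
width: 0.0215
gripper_force: 50.0
```

```bash
python3 st.py
```

```text
21.3333 C tube [18.8  -1.05  0.11] force tube [-6.9 -1.1 -1.1] mom [-1.2405, -0.1169, -0.0629] w 0.02149112962992683
```

{"api": "apply_moves", "payload": {"steps": [{"translation":[0,0.001,0],"rotation":[0,0,0]},{"translation":[0,0.003,-0.001],"rotation":[0,0,0]},{"translation":[0,0.005,-0.002],"rotation":[0,0,0]},{"translation":[0.001,0.007,-0.003],"rotation":[0,0,0]},{"translation":[0.001,0.008,-0.003],"rotation":[0,0,0]},{"translation":[0.001,0.009,-0.003],"rotation":[0,0,0]},{"translation":[0.001,0.009,-0.003],"rotation":[0,0,0]},{"translation":[0.001,0.009,-0.003],"rotation":[0,0,0]},{"translation":[0.001,0.009,-0.003],"rotation":[0,0,0]},{"translation":[0.001,0.009,-0.003],"rotation":[0,0,0]}]}}

```text
t: 22.17
eef_pos: [0.5691, 0.0742, 0.1429]
ee_rot: [3.14, -0.355, -1.682]
force: [-1.5, -14.3, 6.5]
width: 0.0215
gripper_force: 50.0
```

```bash
python3 st.py
```

```text
22.1667 C tube [18.9  -0.66  0.08] force tube [-15.8  -0.1   1.2] mom [-4.3346, -0.0371, -0.019] w 0.021529815614319176
```

{"api": "apply_moves", "payload": {"jaw": -0.2, "steps": [{"translation":[0,0,0],"rotation":[0,0,0]},{"translation":[0,0,0],"rotation":[0,0,0]},{"translation":[0,0,0],"rotation":[0,0,0]},{"translation":[0,0,0],"rotation":[0,0,0]},{"translation":[0,0.01,0.05],"rotation":[0,0,0]},{"translation":[0.005,0.04,0.12],"rotation":[0,0,0]},{"translation":[0.01,0.07,0.21],"rotation":[0,0,0]},{"translation":[0.01,0.1,0.3],"rotation":[0,0,0]},{"translation":[0.01,0.05,0.39],"rotation":[0,0,0]},{"translation":[0.01,0,0.48],"rotation":[0,0,0]}]}}

```text
t: 23.0
eef_pos: [0.5728, 0.0788, 0.2626]
ee_rot: [-3.142, -0.35, -1.679]
force: [-0.1, 0.6, -0.1]
width: 0.0529
gripper_force: 0.0
```

{"api": "apply_moves", "payload": {"steps": [{"translation":[0,0,0],"rotation":[0.066,-0.007,-0.1]},{"translation":[0.02,-0.03,0.03],"rotation":[0.133,-0.015,-0.2]},{"translation":[0.04,-0.06,0.06],"rotation":[0.2,-0.022,-0.3]},{"translation":[0.06,-0.1,0.1],"rotation":[0.266,-0.03,-0.4]},{"translation":[0.08,-0.14,0.1],"rotation":[0.332,-0.037,-0.5]},{"translation":[0.1,-0.18,0.1],"rotation":[0.4,-0.044,-0.6]},{"translation":[0.12,-0.22,0.1],"rotation":[0.465,-0.051,-0.7]},{"translation":[0.14,-0.26,0.1],"rotation":[0.53,-0.058,-0.8]},{"translation":[0.16,-0.3,0.1],"rotation":[0.6,-0.066,-0.9]},{"translation":[0.18,-0.34,0.1],"rotation":[0.664,-0.073,-0.95]}]}}

```text
t: 23.83
eef_pos: [0.6182, -0.0074, 0.2868]
ee_rot: [3.056, -0.012, -2.17]
force: [0.0, -0.1, 0.4]
width: 0.0528
gripper_force: 0.0
```

```bash
python3 - <<'E'
from h import *
s=get_state();print(s["t"],R_(s["eef_pos"]),R_(s["ee_rot"]),R_(s["q"]),s["width"])
f=grab_frame("side");g=grab_frame("top");cv2.imwrite("pics/g_side.png",f);cv2.imwrite("pics/g_top.png",g)
for n in("side","top"): print(n,proj(n,tub(-67,0,11)),proj(n,tub(-12,0,11)))
cv2.imwrite("pics/g.png",np.hstack([cv2.resize(f[200:350,130:280],(400,400),interpolation=3),cv2.resize(g[90:210,80:200],(400,400),interpolation=3)]))
for i in(1,-1): print(delta(knob(0)+.1*F[:,2],RL@np.diag([i,i,1])))
E
```

```text
23.8333 [0.6182, -0.0074, 0.2868] [3.0563, -0.0118, -2.1701] [0.2663, 0.2846, 0.063, -0.058, -1.4137, -0.8552] 0.052776106194793566
side [209.62716411 249.52222136] [202.7362422  279.07167073]
top [150.1648181  155.81383359] [128.58891927 156.38630238]
('T', [0.159, 0.592, -0.274], 'R', [-0.781, -0.385, -2.025], 'tcp', [0.6581, 0.1391, 0.2183])
('T', [0.159, 0.592, -0.274], 'R', [-0.229, 0.565, 3.906], 'tcp', [0.6581, 0.1391, 0.2183])
```

View pics/g.png

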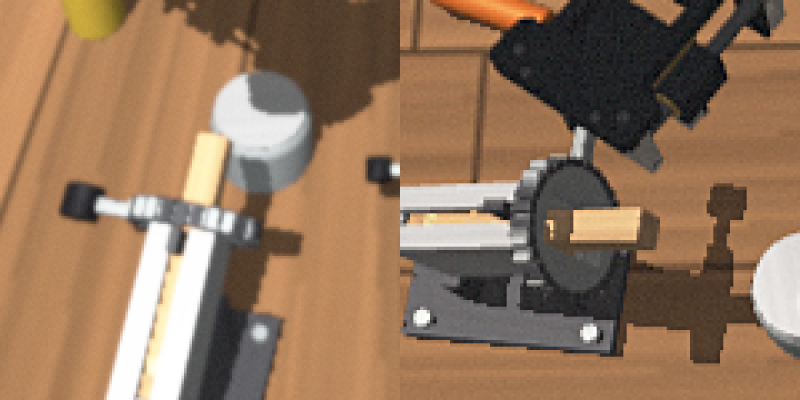

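The blank is in and the tenon sticks out through the collar. Its end is at crop (212,132) in the side half-picture, exactly as predicted, and about (640,222) in the top half. I'll check the top-view end more precisely.

```bash
python3 - <<'E'
from h import *
g=cv2.imread("pics/g_top.png");f=cv2.imread("pics/g_side.png")
for r in(154,156,158): print(r,[int(v) for v in g[r,140:162,1]])
print("tenon end top/bottom corners pred",[proj("top",tub(-67,y,z)).round(1).tolist() for y,z in((0,9),(0,-13),(11,9),(-11,9))])
for c in(207,209,211): print(c,[int(v) for v in f[243:258,c,1]])
# disc rim rightmost in top
print("disc rim top pred",proj("top",tub(-12,0,46)).round(1),proj("top",tub(-12,0,-46)).round(1),proj("top",tub(-12,46,0)).round(1),proj("top",tub(-12,-46,0)).round(1))
E
```

```text
154 [202, 202, 205, 203, 201, 202, 206, 202, 200, 200, 206, 222, 96, 64, 67, 80, 106, 127, 125, 124, 119, 122]
156 [196, 198, 199, 203, 198, 202, 199, 199, 203, 202, 209, 196, 80, 65, 69, 64, 71, 61, 129, 130, 131, 127]
158 [201, 198, 194, 197, 194, 193, 197, 198, 199, 198, 213, 146, 74, 68, 74, 71, 70, 80, 121, 126, 121, 122]
tenon end top/bottom corners pred [[150.7, 156.1], [156.8, 159.4], [149.9, 161.2], [151.6, 151.1]]
207 [133, 137, 135, 136, 136, 137, 168, 223, 240, 241, 241, 242, 241, 242, 242]
209 [166, 173, 181, 179, 170, 160, 171, 220, 239, 243, 245, 243, 244, 244, 243]
211 [230, 229, 225, 219, 213, 207, 200, 208, 231, 238, 236, 237, 235, 233, 231]
disc rim top pred [117.6 150.9] [144.7 164.5] [128.2 178.6] [135.4 138. ]
```

{"api": "apply_moves", "payload": {"steps": [{"translation":[0.02,0.03,0],"rotation":[0,0,-0.1]},{"translation":[0.04,0.06,0],"rotation":[0,0,-0.2]},{"translation":[0.06,0.09,0],"rotation":[0,0,-0.3]},{"translation":[0.08,0.12,0],"rotation":[0,0,-0.4]},{"translation":[0.1,0.15,0],"rotation":[0,0,-0.5]},{"translation":[0.12,0.18,0],"rotation":[0,0,-0.6]},{"translation":[0.14,0.21,0],"rotation":[0,0,-0.7]},{"translation":[0.15,0.24,0],"rotation":[0,0,-0.8]},{"translation":[0.16,0.27,0],"rotation":[0,0,-0.9]},{"translation":[0.16,0.3,0],"rotation":[0,0,-1]}]}}

```text
t: 24.77
eef_pos: [0.6579, 0.069, 0.2864]
ee_rot: [3.057, -0.014, -2.693]
force: [-0.2, 0.3, 0.6]
width: 0.0527
gripper_force: 0.0
```

```bash
python3 - <<'E'
from h import *
print(get_state()["t"],delta(knob(0)+.1*F[:,2]-.0014*F[:,1],RL)[:4])
E
```

```text
24.7667 ('T', [0.007, 0.28, -0.272], 'R', [-0.823, -0.169, -1.045])
```

{"api": "apply_moves", "payload": {"steps": [{"translation":[0,0.03,-0.03],"rotation":[-0.079,-0.016,-0.1]},{"translation":[0,0.06,-0.06],"rotation":[-0.157,-0.032,-0.2]},{"translation":[0,0.09,-0.09],"rotation":[-0.236,-0.049,-0.3]},{"translation":[0,0.12,-0.12],"rotation":[-0.315,-0.065,-0.4]},{"translation":[0,0.15,-0.14],"rotation":[-0.394,-0.081,-0.5]},{"translation":[0,0.18,-0.17],"rotation":[-0.472,-0.097,-0.6]},{"translation":[0,0.2,-0.2],"rotation":[-0.551,-0.113,-0.7]},{"translation":[0,0.23,-0.22],"rotation":[-0.63,-0.13,-0.8]},{"translation":[0,0.26,-0.25],"rotation":[-0.708,-0.146,-0.9]},{"translation":[0,0.28,-0.272],"rotation":[-0.787,-0.162,-1.0]}]}}

```text
t: 25.6
eef_pos: [0.6573, 0.1394, 0.2184]
ee_rot: [-2.808, -0.004, 3.056]
force: [-0.4, -0.2, -0.2]
width: 0.0527
gripper_force: 0.0
```

```bash
python3 - <<'E'
from h import *
s=get_state();print(s["t"],R_(s["q"]))
for h in(.1,0): print(delta(knob(0)+h*F[:,2]-.0014*F[:,1],RL)[:4])
E
```

```text
25.6 [0.635, 0.4453, -0.0223, 0.2527, -1.338, -2.3783]
('T', [0.009, -0.002, -0.0], 'R', [-0.032, -0.005, -0.047])
('T', [-0.006, -0.138, -0.376], 'R', [-0.032, -0.005, -0.047])
```

{"api": "apply_moves", "payload": {"steps": [{"translation":[0.009,-0.002,0],"rotation":[-0.032,-0.005,-0.047]},{"translation":[0.007,-0.02,-0.045],"rotation":[-0.032,-0.005,-0.047]},{"translation":[0.005,-0.04,-0.1],"rotation":[-0.032,-0.005,-0.047]},{"translation":[0.003,-0.06,-0.155],"rotation":[-0.032,-0.005,-0.047]},{"translation":[0.001,-0.08,-0.21],"rotation":[-0.032,-0.005,-0.047]},{"translation":[-0.002,-0.1,-0.265],"rotation":[-0.032,-0.005,-0.047]},{"translation":[-0.004,-0.12,-0.32],"rotation":[-0.032,-0.005,-0.047]},{"translation":[-0.005,-0.13,-0.355],"rotation":[-0.032,-0.005,-0.047]},{"translation":[-0.006,-0.138,-0.376],"rotation":[-0.032,-0.005,-0.047]},{"translation":[-0.006,-0.138,-0.376],"rotation":[-0.032,-0.005,-0.047]}]}}

```text
t: 26.43
eef_pos: [0.6556, 0.1031, 0.1237]
ee_rot: [-2.793, -0.002, 3.032]
force: [0.1, 0.2, -0.6]
width: 0.0525
gripper_force: 0.0
```

{"api": "apply_moves", "payload": {"jaw": 1, "newtons": 12, "steps": [{"translation":[0,0,0],"rotation":[0,0,0]},{"translation":[0,0,0],"rotation":[0,0,0]},{"translation":[0,0,0],"rotation":[0,0,0]},{"translation":[0,0,0],"rotation":[0,0,0]},{"translation":[0,0,0],"rotation":[0,0,0]},{"translation":[0,0,0],"rotation":[0,0,0]},{"translation":[0,0,0],"rotation":[0,0,0]},{"translation":[0,0,0],"rotation":[0,0,0]},{"translation":[0,0,0],"rotation":[0,0,0]},{"translation":[0,0,0],"rotation":[0,0,0]}]}}

```text
t: 27.27
eef_pos: [0.6564, 0.1032, 0.1253]
ee_rot: [-2.794, -0.0, 3.032]
force: [-1.4, 0.3, 5.6]
width: 0.024
gripper_force: 12.0
```

```bash
sed -i 's/+\[GB,0,-GZ\]/+0/' st.py; python3 st.py; python3 - <<'E'
from h import *
for a in np.arange(.1,1.6,.1).tolist()+[1.571]: print(round(a,2),np.round((knob(a)-knob(0))/.25,3), np.round((knob(a)-knob(.8))/.25,3))
E
```

```text
27.2667 C tube [ -7.82 -84.17   0.36] force tube [-1.8  1.5  5.3] mom [0.4933, 0.3115, -0.0556] w 0.024005845469931356
0.1 [-0.     0.011  0.031] [ 0.09 -0.08 -0.19]
0.2 [-0.004  0.023  0.061] [ 0.086 -0.068 -0.16 ]
0.3 [-0.011  0.035  0.091] [ 0.079 -0.056 -0.13 ]
0.4 [-0.021  0.046  0.12 ] [ 0.069 -0.045 -0.101]
0.5 [-0.034  0.058  0.148] [ 0.056 -0.033 -0.073]
0.6 [-0.05   0.069  0.174] [ 0.04  -0.022 -0.047]
0.7 [-0.069  0.08   0.198] [ 0.021 -0.011 -0.023]
0.8 [-0.09   0.091  0.221] [0. 0. 0.]
0.9 [-0.114  0.101  0.241] [-0.024  0.01   0.02 ]
1.0 [-0.139  0.111  0.259] [-0.049  0.02   0.038]
1.1 [-0.167  0.119  0.275] [-0.077  0.028  0.054]
1.2 [-0.196  0.127  0.287] [-0.106  0.036  0.066]
1.3 [-0.227  0.134  0.297] [-0.137  0.043  0.076]
1.4 [-0.258  0.14   0.304] [-0.168  0.049  0.083]
1.5 [-0.291  0.145  0.307] [-0.201  0.054  0.086]
1.57 [-0.314  0.148  0.308] [-0.224  0.057  0.087]
```

{"api": "apply_moves", "payload": {"steps": [{"translation":[0,0.006,0.015],"rotation":[0,0,0]},{"translation":[0,0.011,0.031],"rotation":[0,0,0]},{"translation":[-0.004,0.023,0.061],"rotation":[0,0,0]},{"translation":[-0.011,0.035,0.091],"rotation":[0,0,0]},{"translation":[-0.021,0.046,0.12],"rotation":[0,0,0]},{"translation":[-0.034,0.058,0.148],"rotation":[0,0,0]},{"translation":[-0.05,0.069,0.174],"rotation":[0,0,0]},{"translation":[-0.069,0.08,0.198],"rotation":[0,0,0]},{"translation":[-0.09,0.091,0.221],"rotation":[0,0,0]},{"translation":[-0.09,0.091,0.221],"rotation":[0,0,0]}]}}

```text
t: 28.1
eef_pos: [0.6326, 0.1265, 0.1817]
ee_rot: [-2.795, -0.001, 3.032]
force: [-3.7, -1.1, 2.0]
width: 0.0239
gripper_force: 12.0
```

```bash
python3 st.py
```

```text
28.1 C tube [ -7.86 -58.    60.33] force tube [-2.1  3.6  1.3] mom [0.283, 0.9258, -0.3618] w 0.023867404080295487
```

{"api": "apply_moves", "payload": {"steps": [{"translation":[-0.012,0.005,0.01],"rotation":[0,0,0]},{"translation":[-0.024,0.01,0.02],"rotation":[0,0,0]},{"translation":[-0.049,0.02,0.038],"rotation":[0,0,0]},{"translation":[-0.077,0.028,0.054],"rotation":[0,0,0]},{"translation":[-0.106,0.036,0.066],"rotation":[0,0,0]},{"translation":[-0.137,0.043,0.076],"rotation":[0,0,0]},{"translation":[-0.168,0.049,0.083],"rotation":[0,0,0]},{"translation":[-0.201,0.054,0.086],"rotation":[0,0,0]},{"translation":[-0.218,0.056,0.087],"rotation":[0,0,0]},{"translation":[-0.218,0.056,0.087],"rotation":[0,0,0]}]}}

```text
t: 28.93
eef_pos: [0.5792, 0.1404, 0.2033]
ee_rot: [-2.795, 0.001, 3.033]
force: [-0.7, 0.1, 9.6]
width: 0.0239
gripper_force: 12.0
```

```bash
python3 st.py
```

```text
28.9333 C tube [-7.85 -3.39 83.35] force tube [-3.3  0.7  9.1] mom [-0.1892, 0.2388, -0.0964] w 0.02392606651383569
```

{"api": "apply_moves", "payload": {"steps": [{"translation":[-0.003,0,0],"rotation":[0,0,0]},{"translation":[-0.006,0.001,0],"rotation":[0,0,0]},{"translation":[-0.007,0.001,0],"rotation":[0,0,0]},{"translation":[-0.007,0.001,0],"rotation":[0,0,0]},{"translation":[-0.007,0.001,0],"rotation":[0,0,0]},{"translation":[-0.007,0.001,0],"rotation":[0,0,0]},{"translation":[-0.007,0.001,0],"rotation":[0,0,0]},{"translation":[-0.007,0.001,0],"rotation":[0,0,0]},{"translation":[-0.007,0.001,0],"rotation":[0,0,0]},{"translation":[-0.007,0.001,0],"rotation":[0,0,0]}]}}

```text
t: 29.77
eef_pos: [0.5787, 0.1404, 0.2033]
ee_rot: [-2.795, 0.002, 3.033]
force: [2.7, -2.5, 6.6]
width: 0.0242
gripper_force: 12.0
```

```bash
python3 st.py
```

```text
29.7667 C tube [-7.84 -2.84 83.34] force tube [-4.3 -3.   5.5] mom [-0.6981, -1.0804, 0.4174] w 0.024175564248546003
```

{"api": "apply_moves", "payload": {"jaw": -0.2, "steps": [{"translation":[0,0,0],"rotation":[0,0,0]},{"translation":[0,0,0],"rotation":[0,0,0]},{"translation":[0,0,0],"rotation":[0,0,0]},{"translation":[0,0,0],"rotation":[0,0,0]},{"translation":[0.002,0.02,0.056],"rotation":[0,0,0]},{"translation":[0.005,0.05,0.137],"rotation":[0,0,0]},{"translation":[0.01,0.08,0.22],"rotation":[0,0,0]},{"translation":[0.01,0.11,0.3],"rotation":[0,0,0]},{"translation":[0.015,0.06,0.38],"rotation":[0,0,0]},{"translation":[0.02,-0.05,0.4],"rotation":[0,0,0]}]}}

```text
t: 30.6
eef_pos: [0.5838, 0.1303, 0.3043]
ee_rot: [-2.796, 0.002, 3.035]
force: [1.0, -0.8, 0.8]
width: 0.0529
gripper_force: 0.0
```

{"api": "apply_moves", "payload": {"steps": [{"translation":[0,-0.1,0],"rotation":[0.066,-0.007,0]},{"translation":[0,-0.2,0],"rotation":[0.133,-0.015,0]},{"translation":[0,-0.3,0],"rotation":[0.2,-0.022,0]},{"translation":[0,-0.4,0],"rotation":[0.266,-0.03,0]},{"translation":[0,-0.5,0],"rotation":[0.332,-0.037,0]},{"translation":[0,-0.6,0],"rotation":[0.4,-0.044,0]},{"translation":[0,-0.7,0],"rotation":[0.465,-0.051,0]},{"translation":[0,-0.8,0],"rotation":[0.53,-0.058,0]},{"translation":[0,-0.9,0],"rotation":[0.6,-0.066,0]},{"translation":[0,-1.0,0],"rotation":[0.664,-0.073,0]}]}}

```text
t: 31.43
eef_pos: [0.5822, -0.1232, 0.3019]
ee_rot: [3.137, -0.0, 3.033]
force: [0.9, -0.2, -0.4]
width: 0.0525
gripper_force: 0.0
```

```bash
python3 - <<'E'
from h import *
s=get_state();print(s["t"],R_(s["eef_pos"]))
f=grab_frame("side");g=grab_frame("top");cv2.imwrite("pics/l_side.png",f);cv2.imwrite("pics/l_top.png",g)
K=knob(1.571);P={}
for n,im in(("side",f),("top",g)):
    p=proj(n,K).astype(int);b=im[p[1]-14:p[1]+15,p[0]-14:p[0]+15];mm=(b.max(2)<50).astype(np.uint8)
    q=cv2.connectedComponentsWithStats(mm)
    if q[0]>1:
        i=1+np.argmax(q[2][1:,4]);P[n]=q[3][i]+p-14;print(n,q[2][i],P[n],proj(n,K))
if len(P)==2:
    X,r=tri(P["side"],P["top"]);k=F.T@(X-M)*1e3;print(k,r,"angle",np.arctan2(k[2],-k[1]))
cv2.imwrite("pics/l.png",np.hstack([cv2.resize(f[200:350,130:280],(400,400),interpolation=3),cv2.resize(g[90:210,80:200],(400,400),interpolation=3)]))
E
```

```text
31.4333 [0.5822, -0.1232, 0.3019]
side [  1   7  18  15 160] [187.73125 276.11875] [192.79322094 275.82827747]
top [  8   5  18  13 200] [104.695 141.185] [102.88549841 144.8180611 ]
[-4.61105696 -9.26217237 77.79686246] 7.651873431377775e-05 angle 1.452298241789268
```

View pics/l.png

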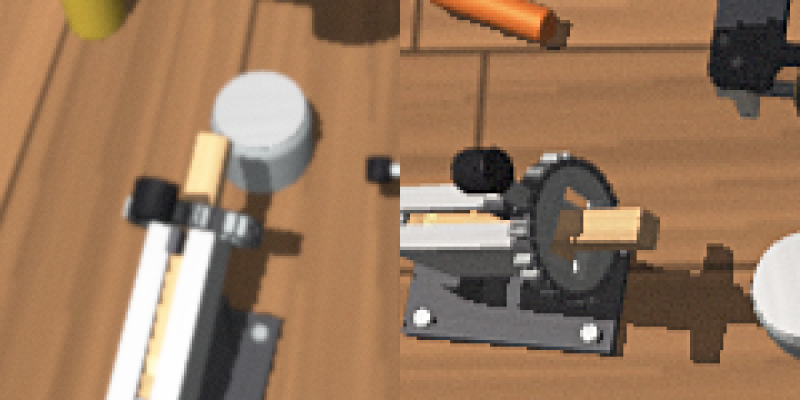

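The picture shows the knob still short of the fin: (155,200) in the side half, where (167,202) was expected. Triangulation gives an angle of 1.45, about 0.12 rad short. I'll pinch it again with more force and lead it the rest of the way.

```bash
python3 - <<'E'
from h import *
for h in(70,0): print(delta(tub(-7,-10.7,81.4+h),RL)[:4])
a=knob(1.452);print([np.round((knob(x)-a)/.25,4).tolist() for x in(1.49,1.53,1.571,1.6)])
E
```

```text
('T', [0.028, 1.157, -0.139], 'R', [-0.671, 0.074, 0.007])
('T', [0.018, 1.062, -0.402], 'R', [-0.671, 0.074, 0.007])
[[-0.0123, 0.0018, 0.0012], [-0.0253, 0.0035, 0.0019], [-0.0386, 0.0051, 0.0022], [-0.0481, 0.0061, 0.002]]
```

{"api": "apply_moves", "payload": {"newtons": 30, "steps": [{"translation":[0,0.1,0],"rotation":[-0.067,0.007,0]},{"translation":[0,0.2,0],"rotation":[-0.134,0.015,0]},{"translation":[0,0.3,0],"rotation":[-0.2,0.022,0]},{"translation":[0.01,0.4,0],"rotation":[-0.27,0.03,0]},{"translation":[0.01,0.5,0],"rotation":[-0.34,0.037,0]},{"translation":[0.02,0.6,0],"rotation":[-0.4,0.044,0]},{"translation":[0.02,0.7,0],"rotation":[-0.47,0.052,0]},{"translation":[0.028,0.8,0],"rotation":[-0.54,0.06,0]},{"translation":[0.028,0.9,0],"rotation":[-0.61,0.067,0]},{"translation":[0.028,1.0,0],"rotation":[-0.671,0.074,0.007]}]}}

```text
t: 32.37
eef_pos: [0.589, 0.1296, 0.3015]
ee_rot: [-2.788, -0.002, 3.036]
force: [0.0, 0.7, -0.5]
width: 0.0525
gripper_force: 0.0
```

```bash
python3 - <<'E'
from h import *
for h in(70,0): print(delta(tub(-7,-10.7,81.4+h),RL)[:4])
E
```

```text
('T', [0.0, 0.136, -0.138], 'R', [0.006, -0.004, -0.009])
('T', [-0.01, 0.04, -0.401], 'R', [0.006, -0.004, -0.009])
```

{"api": "apply_moves", "payload": {"steps": [{"translation":[0,0.07,-0.07],"rotation":[0,0,0]},{"translation":[0,0.136,-0.138],"rotation":[0,0,0]},{"translation":[-0.002,0.12,-0.18],"rotation":[0,0,0]},{"translation":[-0.003,0.105,-0.22],"rotation":[0,0,0]},{"translation":[-0.005,0.09,-0.262],"rotation":[0,0,0]},{"translation":[-0.006,0.075,-0.304],"rotation":[0,0,0]},{"translation":[-0.008,0.06,-0.346],"rotation":[0,0,0]},{"translation":[-0.009,0.048,-0.38],"rotation":[0,0,0]},{"translation":[-0.01,0.04,-0.401],"rotation":[0,0,0]},{"translation":[-0.01,0.04,-0.401],"rotation":[0,0,0]}]}}

```text
t: 33.2
eef_pos: [0.5864, 0.1365, 0.2005]
ee_rot: [-2.789, -0.003, 3.034]
force: [-0.4, -0.3, -0.6]
width: 0.0528
gripper_force: 0.0
```

{"api": "apply_moves", "payload": {"jaw": 1, "newtons": 30, "steps": [{"translation":[0,0,0],"rotation":[0,0,0]},{"translation":[0,0,0],"rotation":[0,0,0]},{"translation":[0,0,0],"rotation":[0,0,0]},{"translation":[0,0,0],"rotation":[0,0,0]},{"translation":[0,0,0],"rotation":[0,0,0]},{"translation":[0,0,0],"rotation":[0,0,0]},{"translation":[0,0,0],"rotation":[0,0,0]},{"translation":[0,0,0],"rotation":[0,0,0]},{"translation":[0,0,0],"rotation":[0,0,0]},{"translation":[0,0,0],"rotation":[0,0,0]}]}}

```text
t: 34.03
eef_pos: [0.5872, 0.1387, 0.2016]
ee_rot: [-2.792, -0.001, 3.036]
force: [-0.2, 6.1, 0.5]
width: 0.024
gripper_force: 30.0
```

```bash
python3 st.py
```

```text
34.0333 C tube [ -7.97 -11.51  81.5 ] force tube [5.5 0.9 2.6] mom [2.9055, 0.0487, -0.2343] w 0.023984510953565887
```

{"api": "apply_moves", "payload": {"steps": [{"translation":[-0.006,0.001,0.001],"rotation":[0,0,0]},{"translation":[-0.012,0.002,0.001],"rotation":[0,0,0]},{"translation":[-0.018,0.003,0.002],"rotation":[0,0,0]},{"translation":[-0.025,0.003,0.002],"rotation":[0,0,0]},{"translation":[-0.031,0.004,0.002],"rotation":[0,0,0]},{"translation":[-0.037,0.005,0.002],"rotation":[0,0,0]},{"translation":[-0.04,0.005,0.002],"rotation":[0,0,0]},{"translation":[-0.04,0.005,0.002],"rotation":[0,0,0]},{"translation":[-0.04,0.005,0.002],"rotation":[0,0,0]},{"translation":[-0.04,0.005,0.002],"rotation":[0,0,0]}]}}

```text
t: 34.87
eef_pos: [0.5786, 0.1399, 0.2023]
ee_rot: [-2.792, 0.001, 3.037]
force: [6.3, 2.5, -3.6]
width: 0.0239
gripper_force: 30.0
```

```bash
python3 st.py
```

```text
34.8667 C tube [-7.95 -2.76 82.21] force tube [ 4.2 -6.  -2.2] mom [2.511, -2.6314, 0.6835] w 0.023870732715576493
```

{"api": "apply_moves", "payload": {"jaw": -0.2, "steps": [{"translation":[0,0,0],"rotation":[0,0,0]},{"translation":[0,0,0],"rotation":[0,0,0]},{"translation":[0,0,0],"rotation":[0,0,0]},{"translation":[0,0,0],"rotation":[0,0,0]},{"translation":[0.002,0.02,0.056],"rotation":[0,0,0]},{"translation":[0.005,0.05,0.137],"rotation":[0,0,0]},{"translation":[0.01,0.08,0.22],"rotation":[0,0,0]},{"translation":[0.01,0.11,0.3],"rotation":[0,0,0]},{"translation":[0.015,0.06,0.38],"rotation":[0,0,0]},{"translation":[0.02,-0.05,0.4],"rotation":[0,0,0]}]}}

```text
t: 35.7
eef_pos: [0.5832, 0.1286, 0.305]
ee_rot: [-2.792, 0.002, 3.039]
force: [0.8, -0.2, 0.6]
width: 0.0527
gripper_force: 0.0
```

{"api": "apply_moves", "payload": {"steps": [{"translation":[0,-0.1,0],"rotation":[0.066,-0.007,0]},{"translation":[0,-0.2,0],"rotation":[0.133,-0.015,0]},{"translation":[0,-0.3,0],"rotation":[0.2,-0.022,0]},{"translation":[0,-0.4,0],"rotation":[0.266,-0.03,0]},{"translation":[0,-0.5,0],"rotation":[0.332,-0.037,0]},{"translation":[0,-0.6,0],"rotation":[0.4,-0.044,0]},{"translation":[0,-0.7,0],"rotation":[0.465,-0.051,0]},{"translation":[0,-0.8,0],"rotation":[0.53,-0.058,0]},{"translation":[0,-0.9,0],"rotation":[0.6,-0.066,0]},{"translation":[0,-1.0,0],"rotation":[0.664,-0.073,0]}]}}

```text
t: 36.53
eef_pos: [0.5813, -0.1248, 0.3024]
ee_rot: [3.141, -0.0, 3.036]
force: [0.5, 0.1, 0.1]
width: 0.0523
gripper_force: 0.0
```

```bash
cat > kn.py <<'E'
from h import *
s=get_state();print(s["t"],R_(s["eef_pos"]))
f=grab_frame("side");g=grab_frame("top");cv2.imwrite("pics/m_side.png",f);cv2.imwrite("pics/m_top.png",g)
K=knob(1.571)
for th in(45,60):
  P={}
  for n,im in(("side",f),("top",g)):
    p=proj(n,K).astype(int);b=im[p[1]-14:p[1]+15,p[0]-14:p[0]+15];mm=(b.max(2)<th).astype(np.uint8)
    mm=cv2.morphologyEx(mm,cv2.MORPH_OPEN,np.ones((5,5),np.uint8))
    q=cv2.connectedComponentsWithStats(mm);i=1+np.argmax(q[2][1:,4]);x,y,w,h,_=q[2][i];P[n]=np.array([x+w/2-.5,y+h/2-.5])+p-14;print(n,q[2][i],P[n],q[3][i]+p-14,proj(n,K))
  X,r=tri(P["side"],P["top"]);k=F.T@(X-M)*1e3;print(k,r,"angle",np.arctan2(k[2],-k[1]))
cv2.imwrite("pics/m.png",np.hstack([cv2.resize(f[245:325,160:240],(400,400),interpolation=3),cv2.resize(g[120:200,80:160],(400,400),interpolation=3)]))
E
python3 kn.py
```

```text
36.5333 [0.5813, -0.1248, 0.3024]
side [15 11  8 12 81] [196.5 277.5] [196.65432099 277.62962963] [192.79322094 275.82827747]
top [ 15   9  10  13 110] [107.5 145. ] [107.41818182 145.14545455] [102.88549841 144.8180611 ]
[-6.42057604 -0.20894409 69.9551772 ] 0.007272140750332304 angle 1.5678095075771963
side [  7   7  20  16 232] [194.5 275.5] [194.25       275.96551724] [192.79322094 275.82827747]
top [  7   9  18  13 205] [103.5 145. ] [103.77073171 145.05365854] [102.88549841 144.8180611 ]
[-7.22529253  1.381513   81.42538051] 0.002182430320087982 angle 1.587761313024952
```

View pics/m.png

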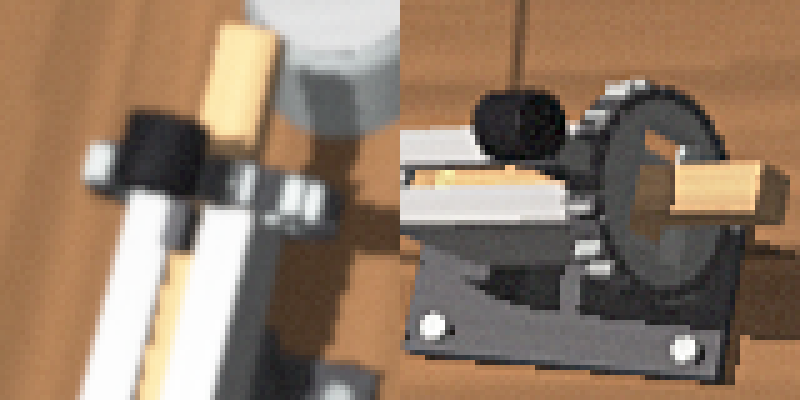

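The knob is in line with the fin, at crop (166,152) in the side half and (518,126) in the top half. Both are within half a pixel of where the locked position should be, and the tenon sticks out through the crosswise slot. Time to hand it in.

```bash
python3 -c "
from station import *
print(job_done())"
```

```text
the job is handed in; nothing more can be done
None
```

I handed the job in at about 36.6 s: the blank is fully home in the tube with only its tenon out, and the lever is within about 0.02 rad of the locked mark after a second pinch, because the first fell about 0.12 rad short.

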